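# Take the next reagent cassette from the flow rack and connect it to the dock

### The arm

A 6-joint arm with a two-finger parallel gripper is mounted at the origin on a cart in front of the work surface, level with it; the furniture and walls round the work are solid. World frame = base frame: x ahead of the robot, y to its left, z up, the work surface at z = 0. Lengths are in m, angles in degrees, forces in N, time in s.
With the tool pointing down it reaches from about 0.3 to 0.75 m from the base axis. Payload 8.5 kg.
Tool frame: the origin (TCP) lies midway between the tips of the shut fingers; the grasp point (between the pads) lies 19 mm behind it (env.tcp_to_grasp is the z of the grasp point in the tool frame, in m); z points along the fingers, y is the line along which they close (so a half turn about z gives the same grasp; the last joint's range is limited). The gripper opens to 85 mm and grips with 20 to 120 N. Pads are 22 mm wide; open, the fingers measure 114 mm over their backs; the gripper's body (76 mm by 85 mm) begins 54 mm behind the grasp point. The pads swing forward as they close: fully open they stand 13 mm farther back than shut.
Start: joints at [62.779, 21.807, 74.336, -0, 83.858, -12.336], TCP at [0.141, 0.532, 0.231] pointing down, gripper open.
Joint ranges: [-178.18, 178.18], [-50.72, 133.34], [12.68, 142.11], [-81.47, 261.47], [9.98, 163.14], [-165.26, 165.26]. Speed limits (degrees/s): [136.94, 136.94, 180, 180, 180, 180].

### API

Orientations are given as a 3x3 rotation matrix whose columns are the frame's x, y, z axes.
In Python, from rig import env, imaging, job, models gives the robot as it stands. The module is installed in compiled form; this text tells all that it offers.
- The arm moves only by the tool jog_arm, never from a script. Its argument "plan" is text: rows parted by semicolons, each of 7 numbers parted by spaces: the turn, a rotation vector about the tool's x, y, z in degrees, then the shift along the tool's x, y, z in cm, then the closure in counts, from 0 (fully open) to 255 (shut). In form: rx ry rz x y z claw; .... A call has 1 to 10 rows; each row shifts and turns the commanded pose from where the row before left it, along the tool's axes as they then stand; what a row does not reach is not made up. A row lasts 1/12 s, in which the tool goes at most 41.7 mm and 7.16 degrees, less where a joint would pass 70% of its speed; a pose out of reach is approached as far as the arm can. A call with a gripper value outside its range is refused whole. The fingers move at their own pace and stop on an object; "grip_force" is the grip in N (left out, the last holds). Time passes only in rows, so rows that do not move let the fingers close. It gives the time, the measured TCP pose, the force, the opening and the grip force at its end, in the units of the state.
- env.observe(): the state, without advancing time (a new reading comes with each control period).
- imaging.get_image(name): name is "scene" or "top" or "wrist"; returns a dict with "pixels" (420x560x3 uint8, red, green, blue), "depth" (420x560 float32, m along the optical axis (not along the pixel's ray), 0 where there is no reading), "fov_y" (degrees; the focal length in pixels is half the picture's height over the tangent of half this angle, whatever the lens; pixels are square), "cx", "cy" (the principal point, pixels), "distortion" ([k1, k2, p1, p2, k3] as OpenCV has them; the pictures are not rectified), "world_from_camera" (4x4, takes a point from camera to world coordinates). Camera axes: x right, y down, z forward; pixel columns grow to the right and rows downward; lengths in m; the calibration is good to about 2 mm. A picture is of the moment at which its call begins.
- job.close_job(): hands the job in; it is judged then, once.
Trained networks look in the newest picture that a camera, given by its name, has taken for a name from the list of things; names that differ only in an ending like _2 or _b are one class to them, and where a whole thing is asked for, a point or a joint stands for the part that bears it (a point fixed in the world has none). Each returns a list of dicts, best first, with "confidence" (0 to 1); they miss things now and then, are a little off and sometimes report something else, mostly with a low value. They report only what shows in the picture. A call takes as long as a camera call.
- models.outline_of(camera, query): "region" (420x560 bool, what is visible of it) and "bbox" ([centre column, centre row, width, height] in pixels, round what is visible of it).
- models.tip_of(camera, query): "at" ([column, row] in pixels: a listed point, or the origin of a listed thing).
The state is a dict: "time_s": time; "q": joint angles; "qvel": joint speeds; "joint_efforts": joint torques, N m; "position": TCP position; "tool_rot": TCP orientation; "ft_force": force on the tool from outside, world axes, zero at the start; "wrist_torque": the same for the moment, N m; "grip_width": finger opening in m; "gripper_force": force on a finger pad.
Only numpy, scipy, OpenCV 4.12 (cv2) and the standard library are available. Lean on these libraries where they do the work, as an engineer would, in place of code of your own. Each camera call takes 0.05 s, during which the arm holds its last target. There are 200 camera calls.

### The job

Take the front blue-gripped cassette from the lower lane of the flow rack, reaching in under the upper lane, so that the ones behind it roll down to the stop. Turn it end for end, lay it gently in the trough of the white dock with its spout facing the steel collar, and push it along the trough with a light, steady push until the collar is fully home. Let go, and leave the waiting cassettes in their lane and the upper lane and the other things on the worktop as they are.

Things in the scene. Friction and masses are not known exactly. Their poses are not given: they have to be found in the camera images.
- rack: Fixed bench flow rack, 0.19 (y) x 0.23 (x) m, 0.30 m high: two roller lanes, one above the other, on steel posts. Origin: centre of its underside; -x side is the front, turned to the robot's right. Lanes slope 9 deg (0.157 rad) down to the front, to a stop plate 14 mm above the free-turning rollers. Posts at y = +-87 mm from x = -33 mm back; before them only guide rails 12 mm above the rollers
- lane_stop (a point): Lower lane: middle of the line where the stop plate's inner face meets the plane of the roller tops; (-95, 0, 48) mm in the rack's frame, same axes. The roller plane rises from here 9 deg towards rack +x. Guide rails stand at y = +-69 to 73 mm
- upper_edge (a point): Middle of the lower front edge of the upper lane, which overhangs the rear of the front lower cassette: in the rack's frame (-78, 0, 160) mm. Upper lane and its cassettes lie above and behind it, 140 mm wide; a lower cassette's grip passes 38 mm below
- cassette_1: The front cassette of the lower lane, to be taken: white block 46 (x) x 128 (y) x 40 (z) mm, 0.15-0.31 kg. Blue grip on the middle of its top, 22 (x) x 30 (y) mm, 40 to 70 mm above the underside: pinch it along y. Blue spout, 16 mm across, sticks 10 mm out of the -y end, 22 mm up. Origin: centre of underside. Lies across the lane, x up the slope, spout to rack -y (away)
- cassette_1_spout (a point): Centre of the spout's end face on cassette_1: (0, -74, 22) mm in the cassette's frame
- dock: Fixed dock for one cassette: grey base 84 (x) x 236 (y) mm with a trough along y, its floor (slick steel runners) 11 mm above the worktop. Origin: on the worktop under the trough's middle line. Walls y = -65 to 60 mm, 52 mm apart, 20 mm high, lips above flare to 72 mm apart; +y end open. In it cassette y lies along dock y (spout to -y); with the collar home its origin is at dock y = -10 mm
- dock_port (a point): Centre of the collar's face with the collar at 0: dock (0, -72, 32) mm; axes of the dock. The collar, a steel disc 26 mm across, stands out of the white port block (72 x 34 mm, 64 mm high, face at dock y = -86 mm) by 14 mm at 0 and 2 mm when home
- collar (a joint): Steel sealing collar of the dock's port: 0 (out) to 0.012 m (fully home, hard stop), pushed in by the cassette's spout along dock -y; starts at 0 to 0.003. It takes about 5 N to move and stays where it is pushed
- cassette_2: Waiting cassette in the lower lane, same make as cassette_1, number 2 from the front at the start; rests on the one before and rolls 46 mm down by itself when that one leaves
- cassette_3: Waiting cassette in the lower lane, same make as cassette_1, number 3 from the front at the start; rests on the one before and rolls 46 mm down by itself when that one leaves
- cassette_4: Waiting cassette in the lower lane, same make as cassette_1, number 4 from the front at the start; rests on the one before and rolls 46 mm down by itself when that one leaves
- upper_1: Cassette of the upper lane with an orange grip, otherwise as cassette_1, number 1 from the front; to be left there
- upper_2: Cassette of the upper lane with an orange grip, otherwise as cassette_1, number 2 from the front; to be left there
- upper_3: Cassette of the upper lane with an orange grip, otherwise as cassette_1, number 3 from the front; to be left there
- stain: Bystander: small reagent bottle with a blue cap, 33 mm across, 88 mm high, standing; origin: centre of its underside
- timer: Bystander: flat white timer, 64 x 70 x 19 mm, lying on the worktop; origin: centre of its underside
- tape: Bystander: roll of tan tape lying flat, 96 mm across, 48 mm high; origin: centre of its underside
- pulse: Bystander: white pulse reader, 111 x 85 x 48 mm; origin: centre of its underside
- analyser_corner (a point): Fixed furniture to keep clear of: near right corner, on the worktop, of the big grey-white analyser (to about 2 cm). It fills all that is further in +x and +y from here, about 0.45 m high, with a monitor above
- centrifuge_front (a point): Fixed furniture to keep clear of: foot of the middle of the centrifuge's front panel (to about 2 cm). The open centrifuge is 0.25 m across (y), about 0.3 m high, and stands behind this point in +x, its raised lid at the far side

How it is judged:
By the outcome, as a careful person would: the job done as asked, in the order asked, and still so for the second after the job is handed in, with the robot touching nothing.
It also fails if it takes over 72 s, if anything falls off the work surface, if the arm or the gripper's body presses on something with over 40 N, if the wrist force passes 120 N, or if a joint passes its speed limit or range.

## Working session

There is one attempt and no reset: what is moved stays moved. The work goes in short steps, Python scripts to look and compute and a tool call to move; the robot and the scene stay as the last step left them, time stands still between calls to the robot, and variables do not carry over. Pictures are saved under pics/ and viewed, at most 10 in all, crops included, and the job is handed in when it is done.

Besides the shell and the picture viewer there is one more tool, called after "Call:" as name(argument=value, ...) on one line, values as JSON. jog_arm: Moves the arm, as the interface text tells. Its arguments: {"type":"object","properties":{"plan":{"type":"string"},"grip_force":{"type":"number"}},"required":["plan"]}

```bash
mkdir -p pics; cat > h.py <<'E'
import numpy as np, cv2
from rig import env, imaging, job, models
def K(im):
    h=im["pixels"].shape[0]; f=h/2/np.tan(np.radians(im["fov_y"])/2)
    return np.array([[f,0,im["cx"]],[0,f,im["cy"]],[0,0,1.]])
def ray(im,uv):
    return cv2.undistortPoints(np.array(uv,float).reshape(-1,1,2),K(im),np.array(im["distortion"],float)).reshape(-1,2)
def w(im,p): 
    T=np.array(im["world_from_camera"]); return p@T[:3,:3].T+T[:3,3]
def pts(im,mask=None):
    d=im["depth"]; m=(d>0) if mask is None else mask&(d>0)
    v,u=np.nonzero(m); r=ray(im,np.stack([u,v],1)); z=d[v,u][:,None]
    return w(im,np.hstack([r*z,z]))
def atz(im,uv,z):
    r=ray(im,[uv]); c=np.array(im["world_from_camera"])
    o=c[:3,3]; d=c[:3,:3]@np.array([*r[0],1]); return o+d*(z-o[2])/d[2]
def dep(im,uv):
    u,v=np.round(uv).astype(int); d=im["depth"][v-2:v+3,u-2:u+3]; d=np.median(d[d>0]) if (d>0).any() else 0
    return w(im,np.hstack([ray(im,[uv])*d,[[d]]]))[0]
def save(im,n): cv2.imwrite("pics/"+n+".png",im["pixels"][:,:,::-1])
E
python3 - <<'E'
from h import *
np.set_printoptions(precision=4,suppress=True)
s=env.observe();print(s["position"],s["tool_rot"],env.tcp_to_grasp,s["time_s"])
S=[]
for c in ["scene","top"]:
    im=imaging.get_image(c);S.append(im["pixels"][:,:,::-1])
    print(c,np.array(im["world_from_camera"])[:3])
    for q in ["rack","lane_stop","upper_edge","cassette_1","cassette_1_spout","dock","dock_port","stain","timer","tape","pulse","analyser_corner","centrifuge_front"]:
        for r in models.tip_of(c,q)[:4]:
            print(q,r["at"],round(r["confidence"],2),dep(im,r["at"]))
    save(im,c)
E
```

```text
[0.1411 0.5313 0.2307] [[-0.9664  0.2569 -0.0007]
 [ 0.2569  0.9664 -0.0013]
 [ 0.0003 -0.0015 -1.    ]] -0.0187 0.0
scene [[-0.3906 -0.4123  0.8231 -0.7433]
 [-0.9202  0.1488 -0.3622  0.5952]
 [ 0.0268 -0.8988 -0.4375  0.8186]]
rack [238.0, 249.9] 0.85 [0.4834 0.2046 0.0542]
rack [237.1, 195.6] 0.37 [0.4927 0.2016 0.2243]
lane_stop [230.3, 233.6] 0.18 [0.4995 0.2219 0.1035]
cassette_1 [246.3, 232.6] 0.73 [0.4922 0.1757 0.1017]
cassette_1 [234.8, 233.5] 0.69 [0.4982 0.2088 0.102 ]
cassette_1 [262.5, 238.5] 0.63 [0.4748 0.1316 0.0826]
cassette_1 [214.6, 230.1] 0.59 [0.5174 0.2632 0.1136]
cassette_1_spout [259.6, 221.9] 0.59 [0.5315 0.1198 0.1076]
stain [396.3, 242.0] 0.49 [ 0.4359 -0.32    0.002 ]
timer [396.7, 254.3] 0.52 [ 0.3559 -0.2658  0.0122]
tape [213.2, 292.9] 0.8 [0.3473 0.3183 0.0219]
pulse [170.2, 301.1] 0.66 [0.3379 0.4324 0.0323]
pulse [232.3, 235.2] 0.53 [0.4968 0.2168 0.0986]
analyser_corner [215.5, 231.5] 0.74 [0.5114 0.2623 0.1119]
analyser_corner [234.7, 234.6] 0.71 [0.497  0.2095 0.0991]
centrifuge_front [396.8, 254.3] 0.26 [ 0.3558 -0.2661  0.0122]
top [[ 0.2369 -0
[... 361 characters left out ...]
ette_1 [236.8, 183.0] 0.48 [0.5324 0.1766 0.2288]
cassette_1_spout [269.1, 178.6] 0.8 [0.6335 0.1035 0.0024]
dock [346.5, 244.3] 0.96 [ 0.4639 -0.2179  0.0103]
dock_port [328.9, 251.3] 0.76 [ 0.425  -0.1629  0.0129]
dock_port [266.0, 204.3] 0.21 [0.5245 0.0861 0.0645]
stain [374.9, 257.0] 0.43 [ 0.4421 -0.3223  0.0198]
timer [363.7, 270.7] 0.71 [ 0.387  -0.2942  0.0168]
timer [241.4, 195.7] 0.7 [0.4984 0.1535 0.2216]
tape [196.5, 230.0] 0.72 [ 0.3894  0.3084 -0.0014]
pulse [167.7, 221.5] 0.58 [0.3881 0.4032 0.0475]
analyser_corner [195.4, 200.4] 0.9 [0.4811 0.3275 0.0584]
analyser_corner [195.6, 227.1] 0.68 [ 0.3986  0.3143 -0.0009]
centrifuge_front [238.1, 182.5] 0.61 [0.5325 0.1716 0.2382]
```

```bash
python3 - <<'E'
import cv2
a=cv2.imread("pics/scene.png");b=cv2.imread("pics/top.png")
cv2.imwrite("pics/a.png",cv2.resize(a[150:360,130:430],None,fx=2.6,fy=2.6,interpolation=2))
cv2.imwrite("pics/b.png",cv2.resize(b[120:320,140:420],None,fx=2.8,fy=2.8,interpolation=2))
E
```

```text
(no output)
```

View pics/a.png

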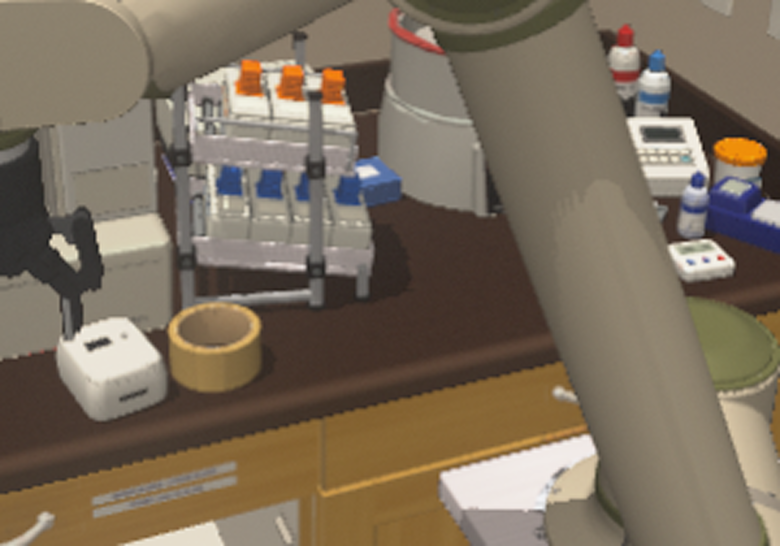

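View pics/b.png

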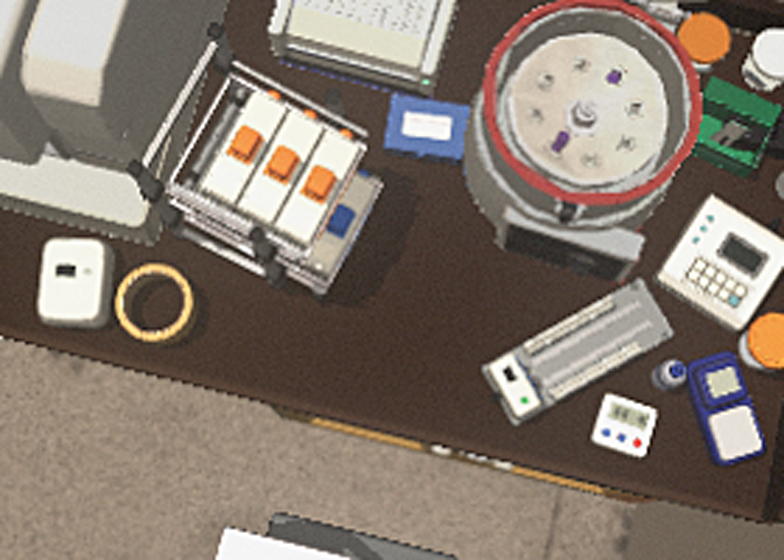

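The scene picture shows four blue-gripped cassettes below and three orange above. In the top picture the front grip is at full-frame px (262,199) and the dock runs from its port at (319,258) to its open end near (374,227). Next I'll get rough fits from colour and depth.

```bash
python3 - <<'E'
from h import *
np.set_printoptions(precision=4,suppress=True)
im=imaging.get_image("top")
hsv=cv2.cvtColor(im["pixels"],cv2.COLOR_RGB2HSV)
win=np.zeros((420,560),bool);win[140:240,200:285]=1
C=[]
for n,lo,hi in [("or",5,18),("bl",105,125)]:
    m=(hsv[...,0]>=lo)&(hsv[...,0]<=hi)&(hsv[...,1]>150)&(hsv[...,2]>60)&win
    k,l,st,ce=cv2.connectedComponentsWithStats(m.astype(np.uint8))
    for i in range(1,k):
        if st[i,4]>25:
            p=pts(im,l==i);t=np.percentile(p[:,2],85);q=p[p[:,2]>t-.012]
            print(n,ce[i],st[i,4],p.mean(0),t,q.mean(0),dep(im,ce[i]))
r=models.outline_of("top","dock")[0];m=r["region"];p=pts(im,m);print("dock",r["confidence"],r["bbox"],len(p),p.min(0),p.max(0))
v,u=np.nonzero(m); b=cv2.minAreaRect(np.stack([u,v],1).astype(np.float32));print(b)
for c in cv2.boxPoints(b): print(atz(im,c,0.02),dep(im,c))
low=p[(p[:,2]<.04)&(p[:,2]>-.01)][:,:2].astype(np.float32);print("rect",cv2.minAreaRect(low))
hi=p[p[:,2]>.052];print("port",len(hi),hi.mean(0),cv2.minAreaRect(hi[:,:2].astype(np.float32)))
for q in ["rack","cassette_1"]:
    r=models.outline_of("top",q)[:3];print(q,[(x["bbox"],x["confidence"]) for x in r])
save(imaging.get_image("wrist"),"w0")
E
```

```text
or [227.1263 171.0737] 95 [0.555  0.2106 0.2554] 0.26490589600391545 [0.5556 0.2098 0.2618] [0.5531 0.2093 0.2626]
or [240.3053 178.2316] 95 [0.5444 0.1669 0.2488] 0.2570958839908227 [0.545  0.1656 0.2547] [0.5427 0.1659 0.2553]
or [253.4239 185.2935] 92 [0.5339 0.1234 0.2419] 0.25015452934656524 [0.5345 0.121  0.248 ] [0.5325 0.1226 0.2481]
dock 0.76 [347.6, 244.8, 65.3, 45.3] 1406 [ 0.3606 -0.323  -0.0018] [ 0.5597 -0.1101  0.0725]
((345.58599853515625, 244.9076385498047), (22.74547576904297, 65.60274505615234), 61.38954162597656)
[ 0.4119 -0.1026  0.02  ] [ 0.4149 -0.1036 -0.0019]
[ 0.5681 -0.2758  0.02  ] [ 0.5732 -0.2792 -0.0011]
[ 0.5074 -0.327   0.02  ] [ 0.5109 -0.3305  0.0026]
[ 0.3536 -0.1543  0.02  ] [ 0.3553 -0.1558  0.0025]
rect ((0.4613116979598999, -0.2153390347957611), (0.07907631248235703, 0.23775798082351685), 41.719078063964844)
port 206 [ 0.3952 -0.1455  0.0628] ((0.3959932029247284, -0.14622369408607483), (0.0677119642496109, 0.03623495250940323), 41.17139434814453)
rack [([225.1, 179.0, 74.3, 97.0], 0.6)]
cassette_1 [([262.4, 198.9, 24.8, 38.2], 0.77)]
```

```bash
python3 - <<'E'
from h import *
np.set_printoptions(precision=4,suppress=True)
im=imaging.get_image("top")
print("grip top@.1207",atz(im,(261.8,198.6),.1207),dep(im,(261.8,198.6)))
print("centrifuge foot pts", [ (atz(im,p,0.0),dep(im,p)) for p in [(320,212),(340,217),(365,221)]])
wi=imaging.get_image("wrist");s=env.observe()
R=np.array(s["tool_rot"]);T=np.array(wi["world_from_camera"])
print("wrist cam in tool",R.T@T[:3,:3],R.T@(T[:3,3]-s["position"]),wi["fov_y"])
E
```

```text
grip top@.1207 [0.5276 0.0997 0.1207] [0.5282 0.1    0.1181]
centrifuge foot pts [(array([ 0.5571, -0.1029,  0.    ]), array([ 0.5571, -0.1029, -0.0003])), (array([ 0.5562, -0.1764,  0.    ]), array([ 0.5559, -0.1762,  0.0017])), (array([ 0.5633, -0.2665,  0.    ]), array([ 0.5617, -0.2655,  0.0065]))]
wrist cam in tool [[ 0.0001 -0.9519 -0.3065]
 [ 1.      0.0003 -0.0003]
 [ 0.0004 -0.3065  0.9519]] [ 0.078  -0.0003 -0.1427] 69.14467927030351
```

View pics/w0.png

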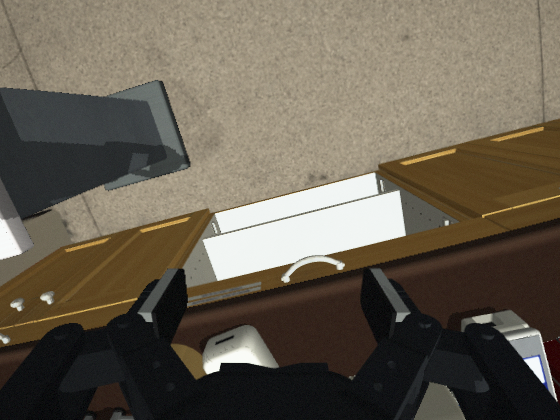

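The wrist picture shows only the fingers, the floor and the cupboard. The camera sits on the tool's +x side, so I'll come in tilted. First I raise the tool and turn it.

Call:
jog_arm(plan="0 0 7.1 0 0 -1.3 0;0 0 7.1 0 0 -1.3 0;0 0 7.1 0 0 -1.3 0;0 0 7.1 0 0 -1.3 0;0 0 7.1 0 0 -1.3 0;0 0 7.1 0 0 -1.3 0;0 0 7.1 0 0 -1.3 0;0 0 7.1 0 0 -1.3 0;0 0 7.1 0 0 -1.3 0;0 0 7.1 0 0 -1.3 0", grip_force=40)

```text
time_s: 2.58
position: [0.1413, 0.5314, 0.362]
tool_rot: [[-0.066, 0.998, 0.0], [0.998, 0.066, 0.0], [0.0, 0.0, -1.0]]
ft_force: [0.2, 0.9, -0.4]
grip_width: 0.0854
gripper_force: 0.0
```

```bash
cat >> h.py <<'E'
from scipy.spatial.transform import Rotation as Ro
np.set_printoptions(precision=3,suppress=True)
def state():
    s=env.observe();print("t",s["time_s"],"p",np.array(s["position"]),"q",np.array(s["q"]),"F",np.array(s["ft_force"]),"w",s["grip_width"],s["gripper_force"]);return np.array(s["position"]),np.array(s["tool_rot"])
def go(p1,R1,n=None,g=None):
    """rows for straight move of point at tool z=g (default TCP)"""
    p,R=state(); g=np.array([0,0,g or 0.])
    rv=Ro.from_matrix(R.T@R1).as_rotvec(); P0=p+R@g; P1=np.array(p1)+R1@g
    n=n or int(np.ceil(max(np.linalg.norm(P1-P0)/.039,np.degrees(np.linalg.norm(rv))/7.0)))
    Rc=R;pc=p
    for i in range(1,n+1):
        Rn=R@Ro.from_rotvec(rv*i/n).as_matrix(); pn=P0+(P1-P0)*i/n-Rn@g
        print(np.round(np.r_[np.degrees(rv/n),100*Rc.T@(pn-pc)],2)); Rc,pc=Rn,pn
C=np.array([.5472,.1809,0]); yaw=np.radians(76.4)
rx=np.array([np.cos(yaw),np.sin(yaw),0]);ry=np.array([-np.sin(yaw),np.cos(yaw),0]);Z=np.array([0,0,1.])
def rk(x,y,z): return C+(x*rx+y*ry+z*Z)/1000
def Rpick(phi):
    s,c=np.sin(np.radians(phi)),np.cos(np.radians(phi)); return np.stack([s*Z+c*rx,-ry,s*rx-c*Z],1)
E
python3 -c "
from h import *
go([.45,-.08,.35],Rpick(0))"
```

```text
t 2.5833 p [0.141 0.531 0.362] q [ 62.778  18.688  57.988  -0.001 103.323  59.016] F [ 0.202  0.904 -0.412] w 0.08543077006457286 0.0
[ 0.   -0.    0.96 -3.5   1.49  0.07]
[ 0.   -0.    0.96 -3.48  1.55  0.07]
[ 0.   -0.    0.96 -3.45  1.61  0.07]
[ 0.   -0.    0.96 -3.42  1.66  0.07]
[ 0.   -0.    0.96 -3.39  1.72  0.07]
[ 0.   -0.    0.96 -3.36  1.78  0.07]
[ 0.   -0.    0.96 -3.33  1.83  0.07]
[ 0.   -0.    0.96 -3.3   1.89  0.07]
[ 0.   -0.    0.96 -3.27  1.95  0.07]
[ 0.   -0.    0.96 -3.24  2.    0.07]
[ 0.   -0.    0.96 -3.2   2.05  0.07]
[ 0.   -0.    0.96 -3.17  2.11  0.07]
[ 0.   -0.    0.96 -3.13  2.16  0.07]
[ 0.   -0.    0.96 -3.1   2.21  0.07]
[ 0.   -0.    0.96 -3.06  2.27  0.07]
[ 0.   -0.    0.96 -3.02  2.32  0.07]
[ 0.   -0.    0.96 -2.98  2.37  0.07]
[ 0.   -0.    0.96 -2.94  2.42  0.07]
```

Call:
jog_arm(plan="0 0 1 -3.5 1.5 0;0 0 1 -3.5 1.6 0;0 0 1 -3.45 1.6 0;0 0 1 -3.4 1.7 0;0 0 1 -3.4 1.7 0;0 0 1 -3.35 1.8 0;0 0 1 -3.3 1.8 0;0 0 1 -3.3 1.9 0;0 0 1 -3.3 1.9 0;0 0 1 -3.2 2 0")

```text
$.plan[0]: bad value
```

Call:
jog_arm(plan="0 0 1 -3.5 1.5 0 0;0 0 1 -3.5 1.6 0 0;0 0 1 -3.45 1.6 0 0;0 0 1 -3.4 1.7 0 0;0 0 1 -3.4 1.7 0 0;0 0 1 -3.35 1.8 0 0;0 0 1 -3.3 1.8 0 0;0 0 1 -3.3 1.9 0 0;0 0 1 -3.3 1.9 0 0;0 0 1 -3.2 2 0 0")

```text
time_s: 3.42
position: [0.3144, 0.1913, 0.3616]
tool_rot: [[0.103, 0.995, 0.001], [0.995, -0.103, 0.0], [0.0, 0.001, -1.0]]
ft_force: [0.5, 0.5, -0.0]
grip_width: 0.0855
gripper_force: 0.0
```

```bash
python3 -c "
from h import *
go(rk(-175,0,200),Rpick(50))"
```

```text
t 3.4167 p [0.314 0.191 0.362] q [12.701 -1.486 82.659  0.001 98.781 18.621] F [ 0.514  0.519 -0.013] w 0.08545076038194574 0.0
[-0.41  6.24  0.9  -2.    2.61  2.02]
[-0.41  6.24  0.9  -2.17  2.63  1.81]
[-0.41  6.24  0.9  -2.31  2.66  1.59]
[-0.41  6.24  0.9  -2.43  2.68  1.35]
[-0.41  6.24  0.9  -2.52  2.71  1.1 ]
[-0.41  6.24  0.9  -2.58  2.75  0.84]
[-0.41  6.24  0.9  -2.61  2.78  0.58]
[-0.41  6.24  0.9  -2.62  2.82  0.31]
```

Call:
jog_arm(plan="0 0 1 -3.6 1.5 0 0;0 0 1 -3.6 1.5 0 0;0 0 1 -3.6 1.5 0 0;0 0 1 -3.6 1.5 0 0;0 0 0 -3.6 1.5 0 0;0 0 0 -3.6 1.5 0 0")

```text
time_s: 3.92
position: [0.3722, -0.0355, 0.3616]
tool_rot: [[0.172, 0.985, 0.001], [0.985, -0.172, -0.0], [-0.0, 0.001, -1.0]]
ft_force: [1.2, 1.1, 0.6]
grip_width: 0.0852
gripper_force: 0.0
```

```bash
python3 -c "
from h import *
go(rk(-175,0,200),Rpick(50))"
```

```text
t 3.9167 p [ 0.372 -0.036  0.362] q [-23.768  -0.818  82.011   0.006  98.763 -13.859] F [1.216 1.103 0.637] w 0.08520958328309629 0.0
[-0.2   6.25  0.43  0.86  1.55  2.02]
[-0.2   6.25  0.43  0.64  1.53  2.11]
[-0.2   6.25  0.43  0.42  1.52  2.17]
[-0.2   6.25  0.43  0.2   1.51  2.21]
[-0.2   6.25  0.43 -0.04  1.5   2.22]
[-0.2   6.25  0.43 -0.27  1.5   2.21]
[-0.2   6.25  0.43 -0.49  1.49  2.18]
[-0.2   6.25  0.43 -0.72  1.49  2.12]
```

Call:
jog_arm(plan="-0.2 6.25 0.4 0.85 1.55 2.0 0;-0.2 6.25 0.4 0.65 1.55 2.1 0;-0.2 6.25 0.4 0.4 1.5 2.15 0;-0.2 6.25 0.4 0.2 1.5 2.2 0;-0.2 6.25 0.4 0 1.5 2.2 0;-0.2 6.25 0.4 -0.25 1.5 2.2 0;-0.2 6.25 0.4 -0.5 1.5 2.2 0;-0.2 6.25 0.4 -0.7 1.5 2.1 0;0 0 0 0 0 0 0")

```text
time_s: 4.67
position: [0.5065, 0.0127, 0.1956]
tool_rot: [[0.155, 0.972, 0.174], [0.618, -0.233, 0.751], [0.771, -0.009, -0.637]]
ft_force: [-0.9, -0.5, -0.7]
grip_width: 0.0851
gripper_force: 0.0
```

```bash
python3 -c "
from h import *
p,R=state();print(R)
im=imaging.get_image('wrist');save(im,'w1')
for c in ['wrist']:
  for q in ['lane_stop','upper_edge','cassette_1','cassette_1_spout']:
    for r in models.tip_of(c,q)[:3]:
      P=dep(im,r['at'])-C; print(q,np.round(r['at']),r['confidence'],P+C,'rack',1000*np.array([P@rx,P@ry,P[2]]))
hsv=cv2.cvtColor(im['pixels'],cv2.COLOR_RGB2HSV)
m=(hsv[...,0]>=100)&(hsv[...,0]<=128)&(hsv[...,1]>130)&(hsv[...,2]>40)
k,l,st,ce=cv2.connectedComponentsWithStats(m.astype(np.uint8))
for i in range(1,k):
  if st[i,4]>80:
    P=pts(im,l==i)-C; Q=1000*np.stack([P@rx,P@ry,P[:,2]],1); print(ce[i],st[i],np.percentile(Q,[3,50,97],axis=0).ravel())
"
```

```text
t 4.6667 p [0.507 0.013 0.196] q [-35.089  24.58   94.14   45.708  86.982 -34.83 ] F [-0.914 -0.548 -0.744] w 0.08506940368993463 0.0
[[ 0.155  0.972  0.174]
 [ 0.618 -0.233  0.751]
 [ 0.771 -0.009 -0.637]]
lane_stop [277. 250.] 0.88 [0.527 0.087 0.06 ] rack [-96.006  -2.39   60.102]
upper_edge [284. 171.] 0.57 [0.546 0.136 0.123] rack [-43.759  -9.218 123.325]
cassette_1 [281. 228.] 0.98 [0.533 0.094 0.091] rack [-87.893  -6.93   91.073]
cassette_1 [279. 192.] 0.62 [0.541 0.134 0.095] rack [-47.222  -5.003  95.173]
cassette_1_spout [351. 227.] 0.74 [0.606 0.088 0.075] rack [-76.907 -78.951  74.842]
cassette_1_spout [156. 115.] 0.41 [0.405 0.352 0.047] rack [133.217 178.296  47.443]
cassette_1_spout [279. 190.] 0.17 [0.541 0.135 0.096] rack [-45.591  -4.91   95.727]
[433.234 266.88 ] [ 380  146  171  177 5050] [-155.306 -269.832    2.895 -105.063 -173.967   32.361   32.145 -134.933
   34.057]
[278.97  178.253] [262 168  35  21 707] [-44.124 -21.474  97.31  -42.063  -4.845 108.243 -31.411  11.69  126.059]
[279.496 212.55 ] [ 262  194   36   37 1283] [-89.4   -20.359  90.542 -85.48   -5.292 118.365 -69.676  10.724 122.172]
[348.386 222.578] [346 215   6  16  83] [-79.031 -79.034  72.317 -75.317 -75.997  79.728 -66.79  -73.051  81.773]
[276.6   253.389] [237 252  86   7 175] [-98.117 -48.611  37.136 -97.301   4.597  57.112 -94.674  38.226  59.275]
```

View pics/w1.png

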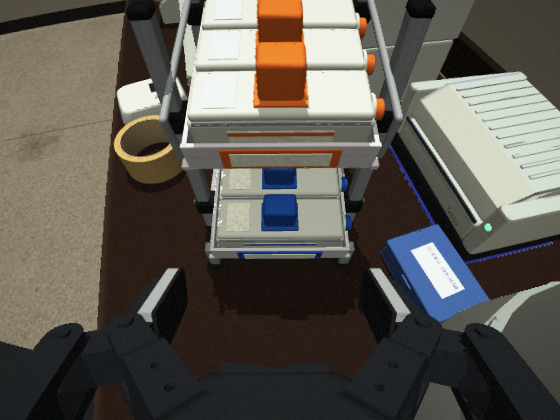

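Picture w1 shows the front grip at px (279,212), the upper lane's edge at about row 165 and the lower stop at about row 256. The axes are aligned, and the offset is about -5 mm along rack y.

```bash
cat >> h.py <<'E'
C=C+.0015*rx-.0048*ry
E
python3 -c "
from h import *
R=Rpick(50);T=rk(-71,0,102.5)
print(T,T-.06*R[:,2]);go(T-.06*R[:,2],R,4)"
```

```text
[0.536 0.112 0.102] [0.525 0.068 0.141]
t 4.9167 p [0.506 0.013 0.203] q [-34.94   23.63   93.866  45.447  87.102 -34.616] F [ 0.111 -0.051  0.21 ] w 0.08558106604690152 0.0
[-0.01  0.04  0.11 -0.26  0.14  2.09]
[-0.01  0.04  0.11 -0.26  0.14  2.08]
[-0.01  0.04  0.11 -0.26  0.14  2.08]
[-0.01  0.04  0.11 -0.26  0.14  2.08]
```

Call:
jog_arm(plan="0 0 0.1 -0.25 0.15 2.1 0;0 0 0.1 -0.25 0.15 2.1 0;0 0 0.1 -0.25 0.15 2.1 0;0 0 0.1 -0.25 0.15 2.1 0;0 0 0 0 0 0 0;0 0 0 0 0 0 0;0 0 0 0 0 0 0")

```text
time_s: 5.5
position: [0.5257, 0.0678, 0.1409]
tool_rot: [[0.151, 0.972, 0.179], [0.625, -0.235, 0.744], [0.765, -0.0, -0.643]]
ft_force: [-0.2, 0.1, 0.8]
grip_width: 0.0856
gripper_force: 0.0
```

```bash
python3 -c "
from h import *
R=Rpick(50);T=rk(-71,0,102.5)
im=imaging.get_image('wrist');save(im,'w2')
hsv=cv2.cvtColor(im['pixels'],cv2.COLOR_RGB2HSV)
m=(hsv[...,0]>=100)&(hsv[...,0]<=128)&(hsv[...,1]>130)&(hsv[...,2]>40)
k,l,st,ce=cv2.connectedComponentsWithStats(m.astype(np.uint8))
for i in range(1,k):
  if st[i,4]>80:
    P=pts(im,l==i)-C; Q=1000*np.stack([P@rx,P@ry,P[:,2]],1); print(ce[i],st[i],np.percentile(Q,[2,50,98],axis=0).ravel())
go(T,R,5)"
```

```text
[464.554 289.169] [ 399  168  161  190 5741] [-145.708 -236.379    2.833  -91.399 -179.856   32.522   34.869 -127.606
   34.117]
[272.093 193.532] [250 183  46  22 994] [-45.629 -17.039  97.146 -43.379  -0.085 106.215 -33.296  16.888 123.757]
[357.448 197.496] [354 189   8  18 125] [-35.237 -74.017  78.961 -31.714 -70.998  86.891 -23.184 -68.113  89.085]
[272.099 239.511] [ 248  216   50   47 2244] [-90.771 -17.084  90.458 -86.086  -0.238 119.309 -71.039  15.681 122.377]
[363.776 249.59 ] [360 240   9  20 134] [ -80.824 -101.035    0.145  -75.578  -71.058   79.698  -35.714  -68.352
   82.069]
[269.009 289.041] [216 288 113   6 217] [-99.62  -43.543  37.753 -98.688   3.508  57.648 -96.38   43.208  59.289]
t 5.55 p [0.526 0.068 0.141] q [-28.233  29.177  97.616  49.568  76.681 -37.197] F [ 1.024 -0.21  -0.336] w 0.08551581576173142 0.0
[-0.    0.01 -0.01  0.   -0.02  1.19]
[-0.    0.01 -0.01  0.   -0.02  1.19]
[-0.    0.01 -0.01  0.   -0.02  1.19]
[-0.    0.01 -0.01  0.   -0.02  1.19]
[-0.    0.01 -0.01  0.   -0.02  1.19]
```

View pics/w2.png

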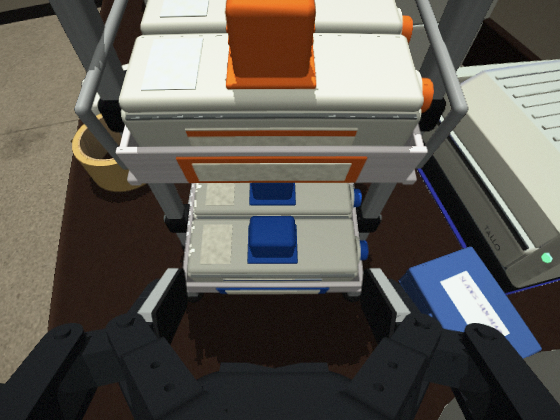

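The grip is at px (272,240), midway between the fingers and clear below the upper lane, so I go in and close.

Call:
jog_arm(plan="0 0 0 0 0 1.2 0;0 0 0 0 0 1.2 0;0 0 0 0 0 1.2 0;0 0 0 0 0 1.2 0;0 0 0 0 0 1.2 0;0 0 0 0 0 0 0;0 0 0 0 0 0 0;0 0 0 0 0 0 0")

```text
time_s: 6.22
position: [0.5362, 0.1129, 0.1007]
tool_rot: [[0.154, 0.972, 0.178], [0.624, -0.235, 0.745], [0.766, -0.004, -0.643]]
ft_force: [0.2, -1.3, 0.0]
grip_width: 0.0851
gripper_force: 0.0
```

Call:
jog_arm(plan="0 0 0 0 0 0 255;0 0 0 0 0 0 255;0 0 0 0 0 0 255;0 0 0 0 0 0 255;0 0 0 0 0 0 255;0 0 0 0 0 0 255;0 0 0 0 0 0 255;0 0 0 0 0 0 255;0 0 0 0 0 0 255;0 0 0 0 0 0 255", grip_force=45)

```text
time_s: 7.05
position: [0.5363, 0.1128, 0.101]
tool_rot: [[0.154, 0.972, 0.178], [0.624, -0.235, 0.745], [0.766, -0.003, -0.642]]
ft_force: [-0.8, -2.5, 5.2]
grip_width: 0.0293
gripper_force: 47.0
```

Call:
jog_arm(plan="0 0 0 0.33 0 -0.38 255;0 0 0 0.33 0 -0.38 255;0 0 0 0.33 0 -0.38 255;0 0 0 0.33 0 -0.38 255;0 0 0 0.15 0 -0.17 255;0 0 0 0 0 0 255;0 0 0 0 0 0 255")

```text
time_s: 7.63
position: [0.5354, 0.1094, 0.123]
tool_rot: [[0.154, 0.972, 0.178], [0.624, -0.235, 0.745], [0.766, -0.003, -0.643]]
ft_force: [-0.5, -0.8, -1.6]
grip_width: 0.0292
gripper_force: 46.3
```

Call:
jog_arm(plan="0 0 0 -0.4 0 -0.5 255;0 0 0 -0.5 0 -0.6 255;0 0 0 -0.5 0 -0.6 255;0 0 0 -0.5 0 -0.6 255;0 0 0 -0.5 0 -0.6 255;0 0 0 -0.5 0 -0.6 255;0 0 0 -0.5 0 -0.6 255;0 0 0 -0.6 0 -0.8 255;0 0 0 -0.6 0 -0.9 255;0 0 0 -0.6 0 -1.0 255")

```text
time_s: 8.47
position: [0.5149, 0.0254, 0.1268]
tool_rot: [[0.154, 0.972, 0.178], [0.624, -0.235, 0.745], [0.766, -0.004, -0.642]]
ft_force: [0.0, 0.1, -2.1]
grip_width: 0.0291
gripper_force: 46.1
```

```bash
python3 -c "
from h import *
p,R=state();P=p-.0187*R[:,2]-C;print('G rack',P@rx,P@ry,P[2])
a=imaging.get_image('wrist')['pixels'];b=imaging.get_image('scene')['pixels'][130:290,170:350]
o=np.vstack([cv2.resize(a,(440,330)),cv2.resize(b,(303,270))[:, :].copy() if 0 else cv2.copyMakeBorder(cv2.resize(b,(304,270)),0,0,0,136,0)])
cv2.imwrite('pics/c1.png',o[:,:,::-1])"
```

```text
t 8.4667 p [0.515 0.025 0.127] q [-33.197  30.713  97.969  47.374  78.516 -41.155] F [ 0.028  0.097 -2.072] w 0.029137574174287147 46.08442425727844
G rack -0.17457698465404078 -0.0004555824942212849 0.13878148537300355
```

View pics/c1.png

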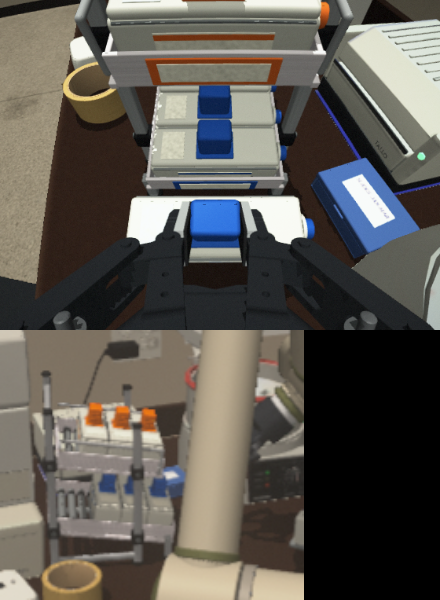

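The cassette is held and its spout shows at the right. The three waiting ones have rolled to the stop. Next I level it and set it down briefly on the free worktop to regrasp it upright, because the dock stands too near the centrifuge for the tilt.

```bash
python3 -c "
from h import *
R=Rpick(41);G=np.array([.425,-.02,.085])
go(G+.0187*R[:,2],R,8,-.0187)"
```

```text
t 8.5667 p [0.515 0.024 0.127] q [-33.271  30.702  97.917  47.394  78.478 -41.133] F [ 1.176 -0.071 -2.261] w 0.02906108215692735 46.22694790363312
[-0.   -1.12 -0.03 -0.96 -0.97 -0.05]
[-0.   -1.12 -0.03 -0.96 -0.97 -0.03]
[-0.   -1.12 -0.03 -0.96 -0.97 -0.01]
[-0.   -1.12 -0.03 -0.96 -0.97  0.01]
[-0.   -1.12 -0.03 -0.96 -0.97  0.03]
[-0.   -1.12 -0.03 -0.96 -0.97  0.04]
[-0.   -1.12 -0.03 -0.96 -0.97  0.06]
[-0.   -1.12 -0.03 -0.95 -0.97  0.08]
```

Call:
jog_arm(plan="0 -1.1 0 -0.95 -0.95 0 255;0 -1.1 0 -0.95 -0.95 0 255;0 -1.1 0 -0.95 -0.95 0 255;0 -1.1 0 -0.95 -0.95 0 255;0 -1.1 0 -0.95 -0.95 0 255;0 -1.1 0 -0.95 -0.95 0 255;0 -1.1 0 -0.95 -0.95 0 255;0 -1.1 0 -0.95 -0.95 0 255;0 0 0 0 0 0 255;0 0 0 0 0 0 255")

```text
time_s: 9.4
position: [0.4291, -0.0068, 0.0725]
tool_rot: [[0.18, 0.972, 0.153], [0.73, -0.236, 0.642], [0.66, -0.004, -0.752]]
ft_force: [0.0, 0.3, -1.0]
grip_width: 0.029
gripper_force: 46.1
```

```bash
python3 -c "
from h import *
R=Rpick(41);G=np.array([.425,-.02,.068])
im=imaging.get_image('scene')
p,Rn=state();g=p-.0187*Rn[:,2];print('G',g,'phi',np.degrees(np.arccos(-Rn[2,2])))
r=models.outline_of('wrist','cassette_1') if 0 else None
go(G+.0187*R[:,2],R,3,-.0187)"
```

```text
t 9.45 p [ 0.429 -0.007  0.073] q [-39.805  29.    110.528  39.733  67.549 -50.745] F [ 0.751  0.056 -2.68 ] w 0.028772410905531145 46.08724057674408
G [ 0.427 -0.019  0.087] phi 41.24985516040033
t 9.45 p [ 0.429 -0.007  0.073] q [-39.805  29.    110.528  39.733  67.549 -50.745] F [ 0.751  0.056 -2.68 ] w 0.028772410905531145 46.08724057674408
[-0.04 -0.08 -0.05 -0.45 -0.04  0.43]
[-0.04 -0.08 -0.05 -0.45 -0.04  0.44]
[-0.04 -0.08 -0.05 -0.45 -0.04  0.44]
```

Call:
jog_arm(plan="0 0 0 -0.33 0 0.38 255;0 0 0 -0.33 0 0.38 255;0 0 0 -0.33 0 0.38 255;0 0 0 -0.2 0 0.23 255;0 0 0 -0.07 0 0.08 255;0 0 0 -0.07 0 0.08 255;0 0 0 0 0 0 255;0 0 0 0 0 0 255")

```text
time_s: 10.12
position: [0.4288, -0.0067, 0.052]
tool_rot: [[0.179, 0.972, 0.152], [0.731, -0.235, 0.641], [0.659, -0.004, -0.752]]
ft_force: [-0.4, -0.6, -2.0]
grip_width: 0.0291
gripper_force: 46.1
```

Call:
jog_arm(plan="0 0 0 -0.07 0 0.08 255;0 0 0 -0.07 0 0.08 255;0 0 0 0 0 0 255;0 0 0 0 0 0 255")

```text
time_s: 10.45
position: [0.4288, -0.0067, 0.0498]
tool_rot: [[0.179, 0.972, 0.152], [0.731, -0.235, 0.641], [0.659, -0.004, -0.752]]
ft_force: [-0.2, -0.7, -2.1]
grip_width: 0.029
gripper_force: 46.1
```

Call:
jog_arm(plan="0 0 0 -0.07 0 0.08 255;0 0 0 0 0 0 255;0 0 0 -0.07 0 0.08 255;0 0 0 0 0 0 255;0 0 0 0 0 0 255")

```text
time_s: 10.87
position: [0.4287, -0.0065, 0.0489]
tool_rot: [[0.178, 0.972, 0.153], [0.729, -0.235, 0.642], [0.66, -0.003, -0.751]]
ft_force: [-6.3, -3.9, 18.1]
grip_width: 0.0292
gripper_force: 48.5
```

Call:
jog_arm(plan="0 0 0 0.05 0 -0.05 90;0 0 0 0 0 0 90;0 0 0 0 0 0 90;0 0 0 0 0 0 90;0 0 0 0 0 0 90;0 0 0 0 0 0 90")

```text
time_s: 11.37
position: [0.4288, -0.0066, 0.0483]
tool_rot: [[0.179, 0.972, 0.152], [0.73, -0.235, 0.641], [0.659, -0.004, -0.752]]
ft_force: [0.6, 0.5, 0.8]
grip_width: 0.0555
gripper_force: 0.0
```

```bash
python3 -c "
from h import *
R=Rpick(0);p,Rn=state();G=p-.0187*Rn[:,2]+[0,0,.003];print(G)
go(G+.0187*R[:,2],R,6,-.0187)"
```

```text
t 11.3667 p [ 0.429 -0.007  0.048] q [-39.807  31.985 111.706  40.862  64.388 -53.657] F [0.551 0.501 0.754] w 0.05546862745529169 0.0
[ 0.426 -0.019  0.065]
t 11.3667 p [ 0.429 -0.007  0.048] q [-39.807  31.985 111.706  40.862  64.388 -53.657] F [0.551 0.501 0.754] w 0.05546862745529169 0.0
[-0.04 -6.87 -0.01 -0.19  0.   -0.05]
[-0.04 -6.87 -0.01 -0.2   0.   -0.05]
[-0.04 -6.87 -0.01 -0.2   0.   -0.06]
[-0.04 -6.87 -0.01 -0.21  0.   -0.06]
[-0.04 -6.87 -0.01 -0.21  0.   -0.06]
[-0.04 -6.87 -0.01 -0.22  0.   -0.06]
```

Call:
jog_arm(plan="0 -6.87 0 -0.2 0 -0.05 90;0 -6.87 0 -0.2 0 -0.05 90;0 -6.87 0 -0.2 0 -0.05 90;0 -6.87 0 -0.2 0 -0.05 90;0 -6.87 0 -0.2 0 -0.05 90;0 -6.87 0 -0.2 0 -0.05 90;0 0 0 0.3 0 0 90;0 0 0 0 0 0 90;0 0 0 0 0 0 90")

```text
time_s: 12.12
position: [0.4265, -0.015, 0.046]
tool_rot: [[0.235, 0.972, -0.004], [0.972, -0.235, 0.004], [0.003, -0.005, -1.0]]
ft_force: [0.7, -0.6, -0.7]
grip_width: 0.0551
gripper_force: 0.0
```

```bash
python3 -c "
from h import *
p,R=state();print(R)
im=imaging.get_image('wrist');save(im,'w3')
hsv=cv2.cvtColor(im['pixels'],cv2.COLOR_RGB2HSV)
m=(hsv[...,0]>=100)&(hsv[...,0]<=128)&(hsv[...,1]>130)&(hsv[...,2]>40)
k,l,st,ce=cv2.connectedComponentsWithStats(m.astype(np.uint8))
for i in range(1,k):
  if st[i,4]>80:
    Q=1000*(pts(im,l==i)-p)@R; print(ce[i],st[i],np.percentile(Q,[2,50,98],axis=0).ravel())
"
```

```text
t 12.1167 p [ 0.427 -0.015  0.046] q [-18.106  24.736 108.207   0.236  47.343  -4.701] F [ 0.657 -0.642 -0.671] w 0.05514914422684772 0.0
[[ 0.235  0.972 -0.004]
 [ 0.972 -0.235  0.004]
 [ 0.003 -0.005 -1.   ]]
[459.005   4.043] [344   0 216  15 927] [120.767  31.499 -13.385 121.573  75.926 -11.425 123.908 115.931   7.411]
[272.032 211.482] [210 211 129   2 249] [ 25.082 -34.7    20.619  25.487  -0.502  22.576  25.88   35.491  24.717]
[396.022 248.267] [391 235  11  27 232] [-17.14   68.883  14.701   4.995  71.752  16.941   9.855  84.551  45.582]
[273.781 272.989] [ 240  237   68   74 4829] [ -6.816 -14.977 -25.032  10.868   0.546 -22.792  16.66   16.31    4.929]
```

View pics/w3.png

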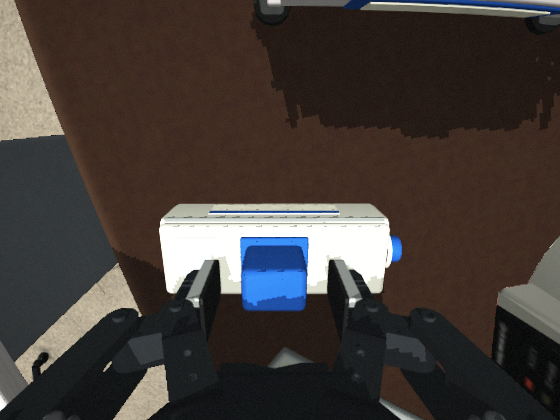

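Picture w3 shows the cassette flat on the worktop, grip at px (274,273) and spout at (396,248). The grip's centre is 5 mm ahead in tool x, so I shift by that, close and lift.

Call:
jog_arm(plan="0 0 0 0.5 0.05 0 90;0 0 0 0 0 0 255;0 0 0 0 0 0 255;0 0 0 0 0 0 255;0 0 0 0 0 0 255;0 0 0 0 0 0 255;0 0 0 0 0 0 255;0 0 0 0 0 0 255", grip_force=45)

```text
time_s: 12.83
position: [0.4284, -0.0108, 0.0464]
tool_rot: [[0.235, 0.972, -0.003], [0.972, -0.235, 0.001], [-0.0, -0.003, -1.0]]
ft_force: [-0.4, -2.2, 3.2]
grip_width: 0.0292
gripper_force: 45.6
```

Call:
jog_arm(plan="0 0 0 0 0 -1.5 255;0 0 0 0 0 -2.5 255;0 0 0 0 0 -2.5 255;0 0 0 0 0 -2.5 255;0 0 0 0 0 -2 255;0 0 0 0 0 0 255;0 0 0 0 0 0 255")

```text
time_s: 13.42
position: [0.4286, -0.0105, 0.1562]
tool_rot: [[0.235, 0.972, -0.003], [0.972, -0.235, 0.001], [0.0, -0.003, -1.0]]
ft_force: [-0.5, 0.3, -3.6]
grip_width: 0.0289
gripper_force: 45.3
```

```bash
python3 -c "
from h import *
p,R=state();print(R)
im=imaging.get_image('wrist')
hsv=cv2.cvtColor(im['pixels'],cv2.COLOR_RGB2HSV)
m=(hsv[...,0]>=100)&(hsv[...,0]<=128)&(hsv[...,1]>130)&(hsv[...,2]>40)
k,l,st,ce=cv2.connectedComponentsWithStats(m.astype(np.uint8))
for i in range(1,k):
  if st[i,4]>150:
    Q=1000*(pts(im,l==i)-p)@R; print(ce[i],st[i],np.percentile(Q,[2,50,98],axis=0).ravel())
im=imaging.get_image('top')
for q in ['dock','dock_port']:
  for r in models.tip_of('top',q)[:1]: print(q,r['at'],r['confidence'],atz(im,r['at'],.011),atz(im,r['at'],.032))
P=pts(im);P=P[(P[:,0]>.33)&(P[:,0]<.6)&(P[:,1]<-.09)&(P[:,1]>-.35)]
P=P[(P[:,2]>.006)&(P[:,2]<.09)]
d=np.array([.667,-.745]);o=np.array([.4613,-.2153]);e=np.array([-.745,-.667])
a=(P[:,:2]-o)@d;b=(P[:,:2]-o)@e
k=(abs(a)<.15)&(abs(b)<.06);P=P[k]
for lo,hi in [(.006,.016),(.02,.05),(.055,.075)]:
  q=P[(P[:,2]>lo)&(P[:,2]<hi)][:,:2].astype(np.float32);print(lo,len(q),cv2.minAreaRect(q))
"
```

```text
t 13.4167 p [ 0.429 -0.011  0.156] q [-17.312  14.473  99.462  -0.002  66.236  -3.713] F [-0.549  0.296 -3.637] w 0.028910861980486695 45.312779545784
[[ 0.235  0.972 -0.003]
 [ 0.972 -0.235  0.001]
 [ 0.    -0.003 -1.   ]]
[402.197  17.985] [ 366    0   78   40 2670] [124.769  58.077  34.084 129.685  70.365  37.551 141.523  89.296  65.604]
[528.496  90.572] [ 495   25   65  129 5504] [ 52.637 202.393 121.324 101.897 222.903 123.389 148.935 251.376 152.639]
[380.256  60.905] [312  60 125   4 199] [116.165  31.16   96.19  116.901  77.473  97.95  125.268 119.111 156.165]
[274.    218.504] [210 218 129   2 256] [ 20.654 -34.621  21.143  21.074   0.651  23.069  21.506  35.928  24.889]
[394.694 254.729] [389 242  12  26 229] [-8.43  68.685 15.6    0.834 71.535 17.409  5.321 74.52  25.304]
[273.558 281.199] [ 241  245   67   74 4606] [-11.385 -14.097 -24.68    6.987   0.108 -22.427  12.124  14.819   5.259]
dock [347.0, 246.4] 0.83 [ 0.457 -0.221  0.011] [ 0.453 -0.218  0.032]
dock_port [331.4, 251.5] 0.97 [ 0.427 -0.172  0.011] [ 0.424 -0.17   0.032]
0.006 863 ((0.4593568742275238, -0.21441550552845), (0.11802229285240173, 0.2942717671394348), 42.23520278930664)
0.02 405 ((0.47263073921203613, -0.22395411133766174), (0.09214382618665695, 0.2776030898094177), 50.87266159057617)
0.055 212 ((0.46320101618766785, -0.20110318064689636), (0.06785115599632263, 0.22017911076545715), 50.908443450927734)
```

Call:
jog_arm(plan="0 0 -7 -1 0 -1.5 255;0 0 -7 -0.5 0 -1.5 255;0 0 -7 0 0 -1.5 255;0 0 -7 0 0 -1.5 255;0 0 -7 0 0 -1.5 255;0 0 -7 0 0 -1.5 255;0 0 -7 0 0 -1.5 255;0 0 -7 0 0 -1.5 255;0 0 -7 0 0 -1.3 255;0 0 -7 0 0 -1.2 255")

```text
time_s: 14.45
position: [0.4262, -0.0255, 0.301]
tool_rot: [[-0.836, 0.548, -0.005], [0.548, 0.836, 0.001], [0.005, -0.002, -1.0]]
ft_force: [-0.2, -0.1, -3.3]
grip_width: 0.0291
gripper_force: 45.3
```

```bash
cat >> h.py <<'E'
dyaw=np.radians(-48.2)
def Rd(yaw=dyaw):
    dy=np.array([np.cos(yaw),np.sin(yaw),0]);dx=np.array([np.sin(yaw),-np.cos(yaw),0]); return np.stack([dx,-dy,-Z],1)
E
python3 -c "
from h import *
go([.467,-.22,.30],Rd())"
```

```text
t 14.45 p [ 0.426 -0.025  0.301] q [-19.379   6.606  83.743  -0.021  89.967 -76.119] F [-0.155 -0.132 -3.301] w 0.029113664721532543 45.283421874046326
[ 0.01 -0.03 -6.82 -1.28 -1.28  0.  ]
[ 0.01 -0.03 -6.82 -1.12 -1.42  0.01]
[ 0.01 -0.03 -6.82 -0.94 -1.54  0.01]
[ 0.01 -0.03 -6.82 -0.75 -1.64  0.01]
[ 0.01 -0.03 -6.82 -0.55 -1.72  0.01]
[ 0.01 -0.03 -6.82 -0.34 -1.77  0.01]
[ 0.01 -0.03 -6.82 -0.13 -1.8   0.01]
[ 0.01 -0.03 -6.82  0.08 -1.8   0.01]
[ 0.01 -0.03 -6.82  0.3  -1.78  0.01]
[ 0.01 -0.03 -6.82  0.51 -1.73  0.01]
[ 0.01 -0.03 -6.82  0.71 -1.66  0.01]
```

Call:
jog_arm(plan="0 0 -7 -1.4 -1.4 0 255;0 0 -7 -1.2 -1.5 0 255;0 0 -7 -1 -1.7 0 255;0 0 -7 -0.8 -1.8 0 255;0 0 -7 -0.6 -1.9 0 255;0 0 -7 -0.4 -1.9 0 255;0 0 -7 -0.1 -2 0 255;0 0 -7 0.1 -2 0 255;0 0 -7 0.3 -2 0 255;0 0 -7 0.5 -1.9 0 255")

```text
time_s: 15.28
position: [0.4685, -0.2196, 0.2995]
tool_rot: [[-0.801, -0.598, -0.006], [-0.598, 0.801, 0.003], [0.003, 0.005, -1.0]]
ft_force: [0.1, 0.1, -2.1]
grip_width: 0.0291
gripper_force: 45.3
```

Call:
jog_arm(plan="0 0 -5 0.6 -0.5 0 255;0 0 0 0 0 0 255;0 0 0 0 0 0 255")

```text
time_s: 15.53
position: [0.4807, -0.2061, 0.2991]
tool_rot: [[-0.772, -0.635, -0.014], [-0.635, 0.772, -0.009], [0.017, 0.002, -1.0]]
ft_force: [0.4, 0.6, -2.7]
grip_width: 0.0292
gripper_force: 45.4
```

```bash
python3 -c "
from h import *
p,R=state();print(R)
im=imaging.get_image('wrist');save(im,'w4')
for q in ['dock','dock_port','collar']:
  for r in models.tip_of('wrist',q)[:2]: print(q,r['at'],r['confidence'],dep(im,r['at']),atz(im,r['at'],.032))
P=pts(im);np.save('P.npy',P);P=P[(P[:,2]>-.03)&(P[:,2]<.1)]
r=models.outline_of('wrist','dock')[0];print(r['confidence'],r['bbox']);Q=pts(im,r['region']);np.save('Q.npy',Q)
for lo,hi in [(-.003,.016),(.016,.05),(.055,.075)]:
  q=Q[(Q[:,2]>lo)&(Q[:,2]<hi)][:,:2].astype(np.float32);print(lo,len(q),cv2.minAreaRect(q))
"
```

```text
t 15.5333 p [ 0.481 -0.206  0.299] q [ -35.733   16.998   70.433   -0.904   92.898 -165.205] F [ 0.445  0.573 -2.651] w 0.029223518975707706 45.37625849246979
[[-0.772 -0.635 -0.014]
 [-0.635  0.772 -0.009]
 [ 0.017  0.002 -1.   ]]
dock [273.7, 159.9] 0.98 [ 0.463 -0.22   0.01 ] [ 0.461 -0.222  0.032]
dock [268.7, 81.6] 0.33 [ 0.388 -0.291  0.017] [ 0.389 -0.29   0.032]
dock_port [325.6, 160.9] 0.59 [ 0.418 -0.166  0.023] [ 0.418 -0.168  0.032]Traceback (most recent call last):
  File "<string>", line 6, in <module>
    for r in models.tip_of('wrist',q)[:2]: print(q,r['at'],r['confidence'],dep(im,r['at']),atz(im,r['at'],.032))
             ~~~~~~~~~~~~~^^^^^^^^^^^
ValueError: it knows: analyser_corner, cassette, cassette_1_spout, centrifuge_front, dock, dock_port, lane_stop, pulse, rack, stain, tape, timer, upper, upper_edge
```

View pics/w4.png

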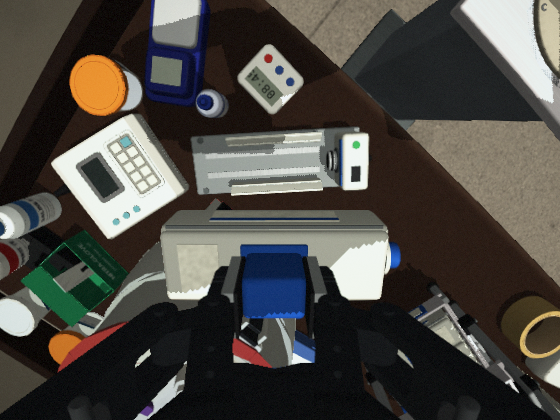

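Picture w4 shows the dock clearly: trough from px (192,165) to (340,160), collar at (333,160). Joint 6 is at its limit, so I'll turn the gripper half round on the worktop before docking. First I measure the dock from this view.

```bash
python3 -c "
from h import *
im=imaging.get_image('wrist')
P=pts(im);np.save('P.npy',P)
r=models.outline_of('wrist','dock')[0];print(r['confidence'],r['bbox']);Q=pts(im,r['region'])
for lo,hi in [(-.003,.016),(.016,.05),(.057,.075)]:
  q=Q[(Q[:,2]>lo)&(Q[:,2]<hi)][:,:2].astype(np.float32);b=cv2.minAreaRect(q);print(lo,len(q),b)
q=Q[Q[:,2]>.057];print('port top',q.mean(0))
d=np.array([.667,-.745]);e=np.array([-.745,-.667]);o=np.array([.463,-.22])
k=(abs((P[:,:2]-o)@d)<.14)&(abs((P[:,:2]-o)@e)<.06)&(P[:,2]<.1);P=P[k];a=(P[:,:2]-o)@d*1000;b=(P[:,:2]-o)@e*1000;z=P[:,2]*1000
for y in range(-50,60,20):
  m=abs(a-y)<6
  print(y,' '.join('%d:%.0f'%(x,np.median(z[m&(abs(b-x)<2)])) for x in range(-48,52,4) if (m&(abs(b-x)<2)).sum()>3))
m=abs(b)<6
print('along',' '.join('%d:%.0f'%(y,np.median(z[m&(abs(a-y)<2)])) for y in range(-130,130,4) if (m&(abs(a-y)<2)).sum()>2))
"
```

```text
0.83 [284.2, 163.2, 181.1, 69.5]
-0.003 6506 ((0.4602278470993042, -0.2097846269607544), (0.0924982950091362, 0.25569987297058105), 41.84442138671875)
0.016 2480 ((0.44072115421295166, -0.19285884499549866), (0.07816337049007416, 0.19413967430591583), 42.82188415527344)
0.057 1506 ((0.39653441309928894, -0.1450514942407608), (0.071542888879776, 0.03435670584440231), 42.21622085571289)
port top [ 0.396 -0.147  0.063]
-50 -48:-0 -40:40 -36:40 -32:34 -28:23 -24:10 -20:10 -16:11 -12:11 -8:10 -4:10 0:10 4:10 8:10 12:11 16:11 20:10 24:27 28:32 32:38 36:40 40:9 44:0 48:0
-30 -48:1 -40:40 -36:39 -32:34 -28:24 -24:10 -20:10 -16:11 -12:11 -8:10 -4:10 0:10 4:10 8:10 12:11 16:11 20:10 24:20 28:32 32:38 36:40 40:8 44:-0 48:-0
-10 -40:40 -36:39 -32:33 -28:21 -24:10 -20:11 -16:11 -12:11 -8:10 -4:10 0:10 4:10 8:10 12:11 16:11 20:10 24:29 28:32 32:38 36:40 40:8 44:-0 48:-0
10 -40:40 -36:38 -32:32 -28:20 -24:10 -20:10 -16:11 -12:11 -8:10 -4:10 0:10 4:10 8:11 12:11 16:11 20:10 24:30 28:33 32:40 36:39 40:1 44:-0 48:0
30 -40:40 -36:38 -32:32 -28:18 -24:10 -20:11 -16:11 -12:10 -8:10 -4:10 0:10 4:10 8:10 12:11 16:11 20:10 24:29 28:34 32:39 36:25 40:5 44:0 48:-0
50 -40:41 -36:38 -32:32 -28:17 -24:10 -20:11 -16:11 -12:11 -8:10 -4:10 0:10 4:10 8:11 12:11 16:10 20:10 24:30 28:34 32:39 36:24 40:1 44:0 48:-0
along -130:29 -126:29 -118:62 -114:63 -110:64 -106:64 -102:64 -98:64 -94:64 -90:64 -86:62 -82:48 -78:44 -74:44 -70:21 -66:10 -62:9 -58:10 -54:10 -50:10 -46:10 -42:10 -38:10 -34:10 -30:11 -26:10 -22:10 -18:10 -14:10 -10:11 -6:10 -2:10 2:10 6:10 10:10 14:10 18:10 22:11 26:10 30:10 34:10 38:10 42:10 46:10 50:10 54:10 58:10 62:10 66:10 70:10 74:10 78:10 82:10 86:10 90:10 94:10 98:10 102:11 106:10 110:10 114:10 118:0 122:0 126:-0
```

```bash
cat >> h.py <<'E'
O=np.array([.4654,-.2198,0]);dyaw=np.radians(-47.2)
def Ry(deg):
    a=np.radians(deg);return np.array([[-np.sin(a),np.cos(a),0],[np.cos(a),np.sin(a),0],[0,0,-1]])
E
python3 -c "
from h import *
go([.425,-.03,.12],Ry(30),15)"
```

```text
t 15.7833 p [ 0.48  -0.206  0.3  ] q [ -35.778   16.872   70.399   -0.91    92.909 -165.204] F [ 0.599 -0.067 -1.832] w 0.02875863385087768 45.376662611961365
[-0.06 -0.04  6.63 -0.48  1.14  1.19]
[-0.06 -0.04  6.63 -0.34  1.19  1.2 ]
[-0.06 -0.04  6.63 -0.2   1.22  1.2 ]
[-0.06 -0.04  6.63 -0.06  1.24  1.2 ]
[-0.06 -0.04  6.63  0.08  1.23  1.2 ]
[-0.06 -0.04  6.63  0.23  1.21  1.2 ]
[-0.06 -0.04  6.63  0.37  1.18  1.2 ]
[-0.06 -0.04  6.63  0.5   1.13  1.2 ]
[-0.06 -0.04  6.63  0.63  1.06  1.2 ]
[-0.06 -0.04  6.63  0.75  0.98  1.2 ]
[-0.06 -0.04  6.63  0.85  0.89  1.2 ]
[-0.06 -0.04  6.63  0.95  0.78  1.2 ]
[-0.06 -0.04  6.63  1.04  0.66  1.2 ]
[-0.06 -0.04  6.63  1.11  0.54  1.2 ]
[-0.06 -0.04  6.63  1.16  0.41  1.2 ]
```

Call:
jog_arm(plan="-0.06 0 6.6 -0.5 1.1 0.6 255;-0.06 0 6.6 -0.35 1.2 0.8 255;-0.06 0 6.6 -0.2 1.2 1.1 255;-0.06 0 6.6 -0.05 1.2 1.2 255;-0.06 0 6.6 0.1 1.2 1.2 255;-0.06 0 6.6 0.2 1.2 1.2 255;-0.06 0 6.6 0.35 1.2 1.2 255;-0.06 0 6.6 0.5 1.1 1.2 255;-0.06 0 6.6 0.6 1.1 1.2 255;-0.06 0 6.6 0.75 1 1.2 255")

```text
time_s: 16.62
position: [0.4441, -0.0891, 0.1908]
tool_rot: [[-0.891, 0.453, -0.012], [0.453, 0.891, -0.002], [0.01, -0.007, -1.0]]
ft_force: [-0.3, -0.5, -3.3]
grip_width: 0.0294
gripper_force: 45.4
```

```bash
python3 -c "
from h import *
go([.425,-.03,.065],Ry(30),7)"
```

```text
t 16.6167 p [ 0.444 -0.089  0.191] q [-26.154  14.611  92.475  -0.404  73.504 -89.08 ] F [-0.263 -0.468 -3.338] w 0.029427567332708963 45.415263175964355
[-0.08 -0.06  4.72  0.61  0.64  1.8 ]
[-0.08 -0.06  4.72  0.66  0.59  1.8 ]
[-0.08 -0.06  4.72  0.71  0.53  1.8 ]
[-0.08 -0.06  4.72  0.75  0.47  1.8 ]
[-0.08 -0.06  4.72  0.79  0.4   1.8 ]
[-0.08 -0.06  4.72  0.82  0.33  1.8 ]
[-0.08 -0.06  4.72  0.85  0.26  1.8 ]
```

Call:
jog_arm(plan="-0.08 -0.06 4.7 0.6 0.65 1.7 255;-0.08 -0.06 4.7 0.65 0.6 1.7 255;-0.08 -0.06 4.7 0.7 0.55 1.7 255;-0.08 -0.06 4.7 0.75 0.5 1.7 255;-0.08 -0.06 4.7 0.8 0.4 1.7 255;-0.08 -0.06 4.7 0.8 0.3 1.7 255;-0.08 -0.06 4.7 0.85 0.25 1.2 255;0 0 0 0 0 0 255;0 0 0 0 0 0 255")

```text
time_s: 17.37
position: [0.4253, -0.0304, 0.0775]
tool_rot: [[-0.51, 0.86, -0.001], [0.86, 0.51, 0.001], [0.001, -0.001, -1.0]]
ft_force: [-0.0, -0.3, -1.8]
grip_width: 0.0291
gripper_force: 45.4
```

```bash
python3 -c "
from h import *
p,R=state();print(R)
go([p[0],p[1],.048],Ry(30),3)"
```

```text
t 17.3667 p [ 0.425 -0.03   0.078] q [-20.097  21.291 106.276   0.023  52.517 -50.775] F [-0.036 -0.324 -1.813] w 0.02912511593358894 45.395575761795044
[[-0.51   0.86  -0.001]
 [ 0.86   0.51   0.001]
 [ 0.001 -0.001 -1.   ]]
t 17.3667 p [ 0.425 -0.03   0.078] q [-20.097  21.291 106.276   0.023  52.517 -50.775] F [-0.036 -0.324 -1.813] w 0.02912511593358894 45.395575761795044
[-0.01 -0.03  0.22 -0.    0.    0.98]
[-0.01 -0.03  0.22 -0.    0.    0.98]
[-0.01 -0.03  0.22 -0.    0.    0.98]
```

Call:
jog_arm(plan="0 0 0 0 0 1 255;0 0 0 0 0 1 255;0 0 0 0 0 0.7 255;0 0 0 0 0 0.2 255;0 0 0 0 0 0.1 255;0 0 0 0 0 0.1 255;0 0 0 0 0 0 255")

```text
time_s: 17.95
position: [0.4256, -0.0306, 0.0466]
tool_rot: [[-0.508, 0.862, -0.0], [0.862, 0.508, 0.001], [0.001, 0.0, -1.0]]
ft_force: [-0.1, 0.6, -2.7]
grip_width: 0.0288
gripper_force: 45.5
```

Call:
jog_arm(plan="0 0 0 0 0 0.07 255;0 0 0 0 0 0.07 255;0 0 0 0 0 0 255")

```text
time_s: 18.2
position: [0.4258, -0.0305, 0.0463]
tool_rot: [[-0.508, 0.861, 0.001], [0.861, 0.508, -0.0], [-0.0, 0.001, -1.0]]
ft_force: [-3.0, 2.5, 16.8]
grip_width: 0.0291
gripper_force: 47.9
```

Call:
jog_arm(plan="0 0 0 0 0 -0.05 80;0 0 0 0 0 0 80;0 0 0 0 0 0 80;0 0 0 0 0 0 80;0 0 0 0 0 0 80;0 0 0 0 0 -1.5 80;0 0 0 0 0 -2 80;0 0 7 0 0 -2 80;0 0 7 0 0 0 80;0 0 7 0 0 0 80")

```text
time_s: 19.03
position: [0.4258, -0.0306, 0.1013]
tool_rot: [[-0.159, 0.987, 0.001], [0.987, 0.159, -0.0], [-0.0, 0.001, -1.0]]
ft_force: [-0.5, 0.1, -0.5]
grip_width: 0.0586
gripper_force: 0.0
```

Call:
jog_arm(plan="0 0 7 0 0 0 80;0 0 7 0 0 0 80;0 0 7 0 0 0 80;0 0 7 0 0 0 80;0 0 7 0 0 0 80;0 0 7 0 0 0 80;0 0 7 0 0 0 80;0 0 7 0 0 0 80;0 0 7 0 0 0 80;0 0 7 0 0 0 80")

```text
time_s: 19.87
position: [0.4253, -0.0304, 0.1003]
tool_rot: [[0.873, 0.487, -0.001], [0.487, -0.873, 0.001], [-0.001, -0.001, -1.0]]
ft_force: [0.5, 0.2, -0.3]
grip_width: 0.0588
gripper_force: 0.0
```

Call:
jog_arm(plan="0 0 7 0 0 0 80;0 0 7 0 0 0 80;0 0 7 0 0 0 80;0 0 7 0 0 0 80;0 0 7 0 0 0 80;0 0 7 0 0 0 80;0 0 7 0 0 0 80;0 0 7 0 0 0 80;0 0 7 0 0 0 80;0 0 7 0 0 0 80")

```text
time_s: 20.7
position: [0.4253, -0.0304, 0.1002]
tool_rot: [[0.756, -0.654, -0.001], [-0.654, -0.756, 0.001], [-0.002, 0.0, -1.0]]
ft_force: [-0.5, 0.3, 0.6]
grip_width: 0.0583
gripper_force: 0.0
```

```bash
python3 -c "
from h import *
R1=np.array([[.508,-.861,0],[-.861,-.508,0],[0,0,-1]])
go([.4258,-.0305,.095],R1,3)"
```

```text
t 20.7 p [ 0.425 -0.03   0.1  ] q [-20.102  19.038 104.598   0.03   56.454 110.737] F [-0.467  0.311  0.583] w 0.058343594279802874 0.0
[ 0.01  0.03  6.2   0.02 -0.01  0.17]
[ 0.01  0.03  6.2   0.01 -0.01  0.17]
[ 0.01  0.03  6.2   0.01 -0.01  0.17]
```

Call:
jog_arm(plan="0 0 6.2 0 0 0 80;0 0 6.2 0 0 0 80;0 0 6.2 0 0 0 80;0 0 0 0 0 1.3 80;0 0 0 0 0 1.5 80;0 0 0 0 0 1.5 80;0 0 0 0 0 1.0 80;0 0 0 0 0 0 80")

```text
time_s: 21.37
position: [0.4244, -0.0301, 0.0459]
tool_rot: [[0.513, -0.858, -0.004], [-0.858, -0.513, 0.002], [-0.004, 0.003, -1.0]]
ft_force: [-1.1, 0.4, -0.4]
grip_width: 0.0582
gripper_force: 0.0
```

Call:
jog_arm(plan="0 0 0 0 0 0 255;0 0 0 0 0 0 255;0 0 0 0 0 0 255;0 0 0 0 0 0 255;0 0 0 0 0 0 255;0 0 0 0 0 0 255;0 0 0 0 0 0 255", grip_force=45)

```text
time_s: 21.95
position: [0.4258, -0.0305, 0.0481]
tool_rot: [[0.513, -0.858, 0.001], [-0.858, -0.513, 0.0], [0.0, -0.001, -1.0]]
ft_force: [-0.3, 0.1, 8.2]
grip_width: 0.029
gripper_force: 45.9
```

```bash
python3 -c "
from h import *
p,R=state();print(R)
p2=O+np.array([np.cos(dyaw),np.sin(dyaw),0])*.030;print(p2)
go([p2[0],p2[1],.16],Ry(-47.2),15)"
```

```text
t 21.95 p [ 0.426 -0.031  0.048] q [-20.094  24.422 108.248   0.035  47.293 128.989] F [-0.334  0.128  8.166] w 0.029016668563497865 45.85363805294037
[[ 0.513 -0.858  0.001]
 [-0.858 -0.513  0.   ]
 [ 0.    -0.001 -1.   ]]
[ 0.486 -0.242  0.   ]
t 21.95 p [ 0.426 -0.031  0.048] q [-20.094  24.422 108.248   0.035  47.293 128.989] F [-0.334  0.128  8.166] w 0.029016668563497865 45.85363805294037
[-0.   -0.   -6.79  1.41  0.38 -0.75]
[-0.   -0.   -6.79  1.36  0.54 -0.75]
[-0.   -0.   -6.79  1.29  0.7  -0.75]
[-0.   -0.   -6.79  1.19  0.85 -0.75]
[-0.   -0.   -6.79  1.08  0.98 -0.75]
[-0.   -0.   -6.79  0.96  1.1  -0.75]
[-0.   -0.   -6.79  0.82  1.21 -0.75]
[-0.   -0.   -6.79  0.67  1.3  -0.75]
[-0.   -0.   -6.79  0.52  1.37 -0.75]
[-0.   -0.   -6.79  0.35  1.42 -0.75]
[-0.   -0.   -6.79  0.18  1.45 -0.75]
[-0.   -0.   -6.79  0.01  1.46 -0.75]
[-0.   -0.   -6.79 -0.17  1.45 -0.75]
[-0.   -0.   -6.79 -0.34  1.42 -0.75]
[-0.   -0.   -6.79 -0.5   1.37 -0.75]
```

```bash
python3 -c "
from h import *
im=imaging.get_image('top');P=pts(im)
for lo in range(20,340,40):
  k=(P[:,2]>lo/1e3)&(P[:,2]<lo/1e3+.04)&(P[:,0]>.5)&(P[:,0]<.8)
  print(lo,[ '%.3f'%np.percentile(P[k&(abs(P[:,1]-y)<.02)][:,0],3) if (k&(abs(P[:,1]-y)<.02)).sum()>5 else '-' for y in (-.22,-.18,-.14,-.1,-.06)])
p2=O+np.array([np.cos(dyaw),np.sin(dyaw),0])*.012;print(p2)
go([p2[0],p2[1],.16],Ry(-47.2),15)"
```

```text
20 ['0.502', '0.544', '0.561', '0.563', '0.598']
60 ['0.559', '0.545', '0.565', '0.570', '0.600']
100 ['0.572', '0.571', '0.576', '0.578', '0.609']
140 ['0.609', '0.597', '0.593', '0.599', '0.620']
180 ['0.614', '0.585', '0.575', '0.597', '0.620']
220 ['0.599', '0.590', '0.589', '0.595', '0.632']
260 ['-', '-', '-', '-', '-']
300 ['-', '-', '-', '-', '-']
[ 0.474 -0.229  0.   ]
t 22.0 p [ 0.426 -0.03   0.048] q [-20.092  24.423 108.251   0.037  47.292 128.988] F [-0.002  0.945  6.138] w 0.029519168754737167 45.8537095785141
[-0.   -0.   -6.79  1.3   0.4  -0.75]
[-0.   -0.   -6.79  1.24  0.55 -0.75]
[-0.   -0.   -6.79  1.17  0.7  -0.75]
[-0.   -0.   -6.79  1.07  0.83 -0.75]
[-0.   -0.   -6.79  0.97  0.95 -0.75]
[-0.   -0.   -6.79  0.85  1.06 -0.75]
[-0.   -0.   -6.79  0.72  1.15 -0.75]
[-0.   -0.   -6.79  0.58  1.23 -0.75]
[-0.   -0.   -6.79  0.43  1.29 -0.75]
[-0.   -0.   -6.79  0.27  1.33 -0.75]
[-0.   -0.   -6.79  0.11  1.35 -0.75]
[-0.   -0.   -6.79 -0.05  1.36 -0.75]
[-0.   -0.   -6.79 -0.21  1.34 -0.75]
[-0.   -0.   -6.79 -0.37  1.31 -0.75]
[-0.   -0.   -6.79 -0.52  1.26 -0.75]
```

Call:
jog_arm(plan="0 0 0 0 0 -2 255;0 0 0 0 0 -2.5 255;0 0 -6.8 1.3 0.4 -2.5 255;0 0 -6.8 1.25 0.55 -2.5 255;0 0 -6.8 1.15 0.7 -1.7 255;0 0 -6.8 1.05 0.85 0 255;0 0 -6.8 0.95 0.95 0 255;0 0 -6.8 0.85 1.05 0 255;0 0 -6.8 0.7 1.15 0 255;0 0 -6.8 0.6 1.25 0 255")

```text
time_s: 22.83
position: [0.4503, -0.1364, 0.1592]
tool_rot: [[0.997, -0.076, -0.002], [-0.076, -0.997, 0.001], [-0.002, -0.001, -1.0]]
ft_force: [-0.7, 0.3, -3.0]
grip_width: 0.0292
gripper_force: 45.5
```

Call:
jog_arm(plan="0 0 -6.8 0.45 1.3 0 255;0 0 -6.8 0.25 1.3 0 255;0 0 -6.8 0.1 1.35 0 255;0 0 -6.8 -0.05 1.35 0 255;0 0 -6.8 -0.2 1.35 0 255;0 0 -6.8 -0.35 1.3 0 255;0 0 -6.7 -0.5 1.25 0 255;0 0 0 0 0 0 255;0 0 0 0 0 0 255")

```text
time_s: 23.58
position: [0.4728, -0.2278, 0.1588]
tool_rot: [[0.736, 0.677, -0.002], [0.677, -0.736, 0.002], [-0.0, -0.002, -1.0]]
ft_force: [-0.9, -0.0, -1.9]
grip_width: 0.0289
gripper_force: 45.4
```

```bash
python3 -c "
from h import *
p,R=state();print(R)
im=imaging.get_image('wrist');save(im,'w5')
hsv=cv2.cvtColor(im['pixels'],cv2.COLOR_RGB2HSV)
m=(hsv[...,0]>=100)&(hsv[...,0]<=128)&(hsv[...,1]>130)&(hsv[...,2]>40)
k,l,st,ce=cv2.connectedComponentsWithStats(m.astype(np.uint8))
for i in range(1,k):
  if st[i,4]>150:
    Q=1000*(pts(im,l==i)-p)@R; print(ce[i],st[i],np.percentile(Q,[2,50,98],axis=0).ravel())
d=np.array([np.cos(dyaw),np.sin(dyaw)]);e=np.array([np.sin(dyaw),-np.cos(dyaw)])
P=pts(im);a=(P[:,:2]-O[:2])@d*1000;b=(P[:,:2]-O[:2])@e*1000;z=P[:,2]*1000
print('port top',[np.percentile(v[(z>58)&(z<68)&(abs(a+103)<30)&(abs(b)<60)],[2,98]) for v in (a,b)])
for y in range(-60,60,15):
  m=abs(a-y)<6
  print(y,' '.join('%d:%.0f'%(x,np.median(z[m&(abs(b-x)<2)])) for x in range(-48,52,4) if (m&(abs(b-x)<2)).sum()>3))
p2=O[:2]+d*.012
go([p2[0],p2[1],.11],Ry(-47.2),2)"
```

```text
t 23.5833 p [ 0.473 -0.228  0.159] q [-38.666  23.156  85.082   0.007  71.9     8.735] F [-0.929 -0.01  -1.866] w 0.02893753756280025 45.401315689086914
[[ 0.736  0.677 -0.002]
 [ 0.677 -0.736  0.002]
 [-0.    -0.002 -1.   ]]
[158.573 199.74 ] [154 178  10  52 281] [ -9.799 -96.573  96.057  11.308 -95.533 100.62   28.246 -94.942 108.019]
[273.751 210.502] [211 210 127   2 253] [ 25.163 -34.167  23.046  25.582   0.781  25.086  25.976  35.638  27.023]
[153.389 247.188] [148 234  11  27 208] [ -4.396 -73.012  17.37    5.028 -70.176  19.351  10.014 -67.66   25.682]
[273.608 271.144] [ 241  236   67   73 4587] [ -6.739 -14.649 -22.882  11.018   0.68  -20.67   16.744  16.215   7.049]
[391.336 297.27 ] [359 283  57  34 931] [-105.287   87.654  104.566  -93.769  121.81   118.476  -84.664  145.249
  127.778]
port top [array([-117.378,  -84.816]), array([-34.995,  30.9  ])]
-60 -48:-0 -44:0 -40:11 -36:39 -32:35 -28:30 -24:10 -20:10 -16:11 -12:12 -8:137 -4:140 0:140 4:10
-45 -48:0 -44:0 -40:10 -36:39 -32:35 -28:30 -24:140 -20:150 -16:151 -12:244 -8:151 -4:151 0:151 4:151 8:151 12:151 16:150
-30
[... 211 characters left out ...]
151 4:151 8:214
0 -48:-0 -44:0 -40:10 -36:39 -32:36 -28:31 -24:139 -20:254 -16:239 -12:208 -8:188 -4:181 0:181 4:181 8:191 12:195
15 -48:0 -44:0 -40:10 -36:39 -32:36 -28:30 -24:139 -20:151 -16:152 -12:241 -8:182 -4:181 0:181 4:181 8:180
30 -48:0 -44:0 -40:10 -36:40 -32:36 -28:30 -24:139 -20:254 -16:238 -12:201 -8:180 -4:180 0:184 4:189 8:195 12:196
45 -48:0 -44:0 -40:10 -36:39 -32:35 -28:31 -24:138 -20:150 -16:151 -12:211 -8:209 -4:213 0:214 4:214 8:216 12:215 16:151
t 23.6333 p [ 0.473 -0.227  0.159] q [-38.629  23.126  85.119   0.011  71.903   8.76 ] F [-0.348  0.734 -2.627] w 0.029247395870398617 45.40140151977539
[-0.07  0.01 -0.1  -0.01  0.08  2.44]
[-0.07  0.01 -0.1  -0.01  0.08  2.44]
```

View pics/w5.png

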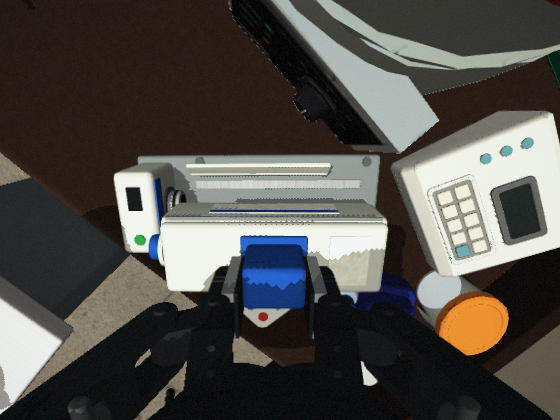

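Picture w5 shows the cassette over the trough, spout at px (153,247) facing the collar at (178,200), axes parallel. I shift 3 mm sideways and lower it.

Call:
jog_arm(plan="0 0 -0.1 -0.1 0 1.5 255;0 0 -0.1 -0.1 0 2 255;0 0 0 -0.1 0 2 255;0 0 0 0 0 1.2 255;0 0 0 0 0 0 255;0 0 0 0 0 0.6 255;0 0 0 0 0 0.6 255;0 0 0 0 0 0.5 255;0 0 0 0 0 0 255;0 0 0 0 0 0 255")

```text
time_s: 24.47
position: [0.4709, -0.2298, 0.0753]
tool_rot: [[0.732, 0.682, -0.001], [0.682, -0.732, 0.001], [-0.0, -0.001, -1.0]]
ft_force: [-1.2, -0.6, -2.1]
grip_width: 0.029
gripper_force: 45.4
```

Call:
jog_arm(plan="0 0 0 0 0 0.5 255;0 0 0 0 0 0.5 255;0 0 0 0 0 0.3 255;0 0 0 0 0 0.1 255;0 0 0 0 0 0 255;0 0 0 0 0 0 255")

```text
time_s: 24.97
position: [0.4709, -0.2299, 0.0612]
tool_rot: [[0.731, 0.682, -0.001], [0.682, -0.731, 0.001], [-0.0, -0.001, -1.0]]
ft_force: [-0.2, -0.5, -2.7]
grip_width: 0.0292
gripper_force: 45.5
```

Call:
jog_arm(plan="0 0 0 0 0 0.07 255;0 0 0 0 0 0.07 255;0 0 0 0 0 0 255;0 0 0 0 0 0 255")

```text
time_s: 25.3
position: [0.4709, -0.2298, 0.0598]
tool_rot: [[0.731, 0.682, -0.001], [0.682, -0.731, 0.001], [-0.0, -0.001, -1.0]]
ft_force: [0.6, 0.2, -2.1]
grip_width: 0.029
gripper_force: 45.5
```

Call:
jog_arm(plan="0 0 0 0 0 0.05 255;0 0 0 0 0 0 255;0 0 0 0 0 0.05 255;0 0 0 0 0 0 255;0 0 0 0 0 0 255")

```text
time_s: 25.72
position: [0.4709, -0.2298, 0.0592]
tool_rot: [[0.731, 0.682, -0.001], [0.682, -0.731, 0.0], [-0.0, -0.001, -1.0]]
ft_force: [-2.3, 1.6, 4.4]
grip_width: 0.029
gripper_force: 46.2
```

Call:
jog_arm(plan="0 0 0 0 -0.12 0 255;0 0 0 0 -0.12 0 255;0 0 0 0 -0.12 0 255;0 0 0 0 -0.12 0 255;0 0 0 0 -0.12 0 255;0 0 0 0 -0.12 0 255;0 0 0 0 -0.12 0 255;0 0 0 0 -0.12 0 255;0 0 0 0 -0.12 0 255;0 0 0 0 -0.12 0 255")

```text
time_s: 26.55
position: [0.4634, -0.2217, 0.0592]
tool_rot: [[0.731, 0.682, 0.001], [0.682, -0.731, -0.001], [0.0, 0.002, -1.0]]
ft_force: [3.8, -4.5, 3.2]
grip_width: 0.0293
gripper_force: 46.1
```

Call:
jog_arm(plan="0 0 0 0 -0.08 0 255;0 0 0 0 -0.08 0 255;0 0 0 0 -0.08 0 255;0 0 0 0 -0.08 0 255;0 0 0 0 -0.08 0 255;0 0 0 0 -0.08 0 255;0 0 0 0 -0.08 0 255;0 0 0 0 -0.08 0 255;0 0 0 0 0 0 255")

```text
time_s: 27.3
position: [0.4591, -0.2171, 0.0592]
tool_rot: [[0.732, 0.682, 0.001], [0.682, -0.732, -0.001], [0.0, 0.002, -1.0]]
ft_force: [3.4, -3.8, 4.2]
grip_width: 0.0289
gripper_force: 46.3
```

Call:
jog_arm(plan="0 0 0 0 -0.06 0 255;0 0 0 0 -0.06 0 255;0 0 0 0 -0.06 0 255;0 0 0 0 -0.06 0 255;0 0 0 0 0 0 255")

```text
time_s: 27.72
position: [0.4575, -0.2154, 0.0592]
tool_rot: [[0.732, 0.682, 0.001], [0.682, -0.732, -0.001], [0.0, 0.002, -1.0]]
ft_force: [3.6, -3.8, 4.0]
grip_width: 0.0293
gripper_force: 46.2
```

Call:
jog_arm(plan="0 0 0 0 -0.05 0 255;0 0 0 0 -0.05 0 255;0 0 0 0 -0.05 0 255;0 0 0 0 0 0 255")

```text
time_s: 28.05
position: [0.4565, -0.2143, 0.0592]
tool_rot: [[0.732, 0.682, 0.001], [0.682, -0.732, -0.001], [0.0, 0.002, -1.0]]
ft_force: [3.9, -4.3, 3.4]
grip_width: 0.029
gripper_force: 46.2
```

Call:
jog_arm(plan="0 0 0 0 -0.05 0 255;0 0 0 0 -0.05 0 255;0 0 0 0 0 0 255")

```text
time_s: 28.3
position: [0.4562, -0.214, 0.0593]
tool_rot: [[0.732, 0.682, 0.002], [0.682, -0.732, -0.002], [0.0, 0.003, -1.0]]
ft_force: [5.2, -5.3, 2.6]
grip_width: 0.0292
gripper_force: 46.0
```

Call:
jog_arm(plan="0 0 0 0 -0.05 0 255;0 0 0 0 -0.05 0 255;0 0 0 0 0 0 255;0 0 0 0 0 0 255")

```text
time_s: 28.63
position: [0.4561, -0.2139, 0.0595]
tool_rot: [[0.732, 0.682, 0.004], [0.682, -0.732, -0.003], [0.0, 0.005, -1.0]]
ft_force: [7.2, -7.1, 2.5]
grip_width: 0.0294
gripper_force: 45.9
```

Call:
jog_arm(plan="0 0 0 0 -0.08 0 255;0 0 0 0 -0.08 0 255;0 0 0 0 0 0 255;0 0 0 0 0 0 255")

```text
time_s: 28.97
position: [0.456, -0.2137, 0.0599]
tool_rot: [[0.732, 0.682, 0.006], [0.682, -0.732, -0.006], [0.001, 0.009, -1.0]]
ft_force: [8.9, -10.7, 0.3]
grip_width: 0.029
gripper_force: 46.0
```

Force rises with no further travel, so the collar is home. I ease off, let go and rise straight up.

Call:
jog_arm(plan="0 0 0 0 0.1 0 255;0 0 0 0 0.1 0 255;0 0 0 0 0 0 130;0 0 0 0 0 0 110;0 0 0 0 0 0 90;0 0 0 0 0 0 80;0 0 0 0 0 0 80;0 0 0 0 0 0 80")

```text
time_s: 29.63
position: [0.4544, -0.2121, 0.0587]
tool_rot: [[0.731, 0.682, -0.001], [0.682, -0.731, 0.001], [-0.0, -0.002, -1.0]]
ft_force: [0.3, -0.1, -0.6]
grip_width: 0.0587
gripper_force: 0.0
```

Call:
jog_arm(plan="0 0 0 0 0 -0.5 80;0 0 0 0 0 -1 80;0 0 0 0 0 -2 80;0 0 0 0 0 -3 80;0 0 0 0 0 -3.5 80;0 0 0 0 0 -3.5 80;0 0 0 0 0 -3 80;0 0 0 0 0 -2 80;0 0 0 0 0 0 80;0 0 0 0 0 0 80")

```text
time_s: 30.47
position: [0.4548, -0.2125, 0.2447]
tool_rot: [[0.731, 0.682, 0.001], [0.682, -0.731, -0.0], [0.0, 0.001, -1.0]]
ft_force: [-1.0, 0.2, -1.2]
grip_width: 0.0586
gripper_force: 0.0
```

```bash
python3 -c "
from h import *
p,R=state()
im=imaging.get_image('wrist')
d=np.array([np.cos(dyaw),np.sin(dyaw)]);e=np.array([np.sin(dyaw),-np.cos(dyaw)])
P=pts(im);a=(P[:,:2]-O[:2])@d*1000;b=(P[:,:2]-O[:2])@e*1000;z=P[:,2]*1000
m=abs(b)<9
print('along',' '.join('%d:%.0f'%(y,np.median(z[m&(abs(a-y)<1.5)])) for y in range(-125,80,3) if (m&(abs(a-y)<1.5)).sum()>2))
A=im['pixels'];T=imaging.get_image('top')['pixels'][120:320,140:420]
o=np.vstack([cv2.resize(A,(420,315)),cv2.resize(T,(420,285))]);cv2.imwrite('pics/c2.png',o[:,:,::-1])"
```

```text
t 30.4667 p [ 0.455 -0.212  0.245] q [-38.581  16.379  80.323   0.001  83.258   8.423] F [-0.98   0.229 -1.203] w 0.058641391149392146 0.0
along -119:61 -116:63 -113:64 -110:64 -107:64 -104:64 -101:64 -98:64 -95:64 -92:64 -89:63 -86:60 -83:41 -80:40 -77:331 -74:326 -71:322 -68:322 -65:324 -62:305 -59:303 -56:302 -53:292 -50:280 -47:283 -44:286 -41:277 -38:334 -35:51 -32:51 -29:52 -26:323 -23:326 -20:328 -17:328 -14:329 -11:329 -8:328 -5:328 -2:327 1:323 4:320 7:54 10:51 13:335 16:277 19:283 22:278 25:275 28:278 31:302 34:303 37:305 40:324 43:327 46:322 49:323 52:330 55:335 61:10 64:10 67:10 70:10 73:10 76:10 79:10
```

View pics/c2.png

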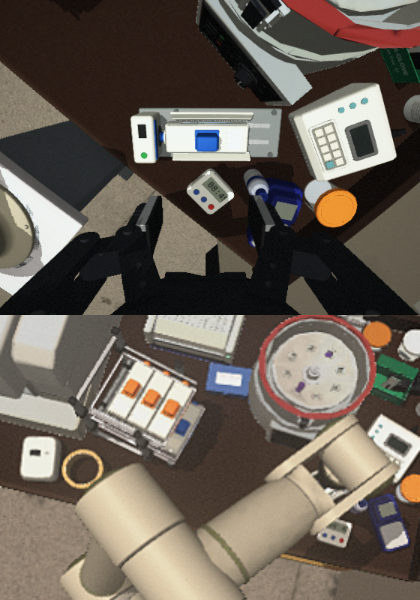

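Picture c2 shows the cassette seated in the trough with its spout against the port, and the upper lane and bystanders unchanged. One numeric check before handing in: the gap from block to port face, which should be 12 mm.

```bash
python3 -c "
from h import *
im=imaging.get_image('wrist')
d=np.array([np.cos(dyaw),np.sin(dyaw)]);e=np.array([np.sin(dyaw),-np.cos(dyaw)])
P=pts(im);a=(P[:,:2]-O[:2])@d*1000;b=(P[:,:2]-O[:2])@e*1000;z=P[:,2]*1000
k=(z>48)&(z<53)&(abs(b)<22)&(abs(a)<90);t=(z>58)&(z<68)&(abs(b)<30)&(a<-75)&(a>-130)
print('block',a[k].min(),a[k].max(),np.percentile(a[k],[1,99]),'port',a[t].min(),a[t].max(),np.percentile(a[t],[1,99]))
g=(z>75)&(z<85)&(abs(b)<20)&(abs(a)<40);print('grip',np.percentile(a[g],[2,98]),'z',np.median(z[k]))
"
```

```text
block -85.29284191227552 52.35718087280608 [-74.877  50.934] port -119.44109691280866 -84.55107562014574 [-117.857  -84.766]
grip [-23.868   4.936] z 51.106726509013434
```

```bash
python3 -c "
from rig import job
print(job.close_job())"
```

```text
the job is handed in; nothing more can be done
None
```

The job is handed in: cassette 1 lies in the dock with its spout holding the collar home (the push met a firm stop). I set it down twice on the worktop on the way to change the grip, the waiting cassettes rolled down to the stop, and the upper lane and bystanders looked unmoved in the last pictures.

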